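Press small-end bushes into connecting rods on an arbor press with a sliding shuttle

TASK

Press the brass bush of every connecting rod on the cardboard flush into its small eye, using the arbor press: lay the rods in the nests of the sliding shuttle, slide each nest's line exactly to the pointer under the ram before you pull the lever down to its stop, and ease the lever back up to rest rather than letting it fly. Do not push the bushes with the gripper. Then lay all the finished rods flat and side by side in the red tray without dropping them, and leave the empty shuttle with its middle nest at the pointer and everything else on the bench as it was.

Things in the scene. Friction and masses are not known exactly. Their poses are not given: they have to be found in the camera images.
- press: arbor press, fixed, dark cast iron. Origin: on the bench under the ram axis; x points from its front back to its column (65 to 130 mm behind the ram), y along the shuttle's track, z up. The head overhangs the track: 56 mm wide, from 30 mm in front of the ram axis, z 138 to 243 mm
- ram_nose_rest (a point): centre of the round nose (26 mm) of the ram at rest, 100 mm above the bench, 6 mm above a proud bush in a nest (does not move with the ram)
- pointer (a point): white line on top of the small aluminium pointer in front of the track, in line with the ram (y 0 of the press), 67 mm above the bench, 166 mm in front of the ram axis; each nest has a white line on the shuttle's front edge to bring to it
- shuttle (a joint): position (m) of the sliding steel shuttle on its track: 0 = fully out towards +y of the press, all nests clear of the head; grows as it slides in (towards -y) to a stop at 0.285. Nest 1 is under the ram, its line at the pointer, at 0.140, nest 2 at 0.206, nest 3 at 0.272; within 4 mm is good enough. About 4 N moves it; it stays where it is left
- shuttle_grip (a point): top centre of the shuttle's grip, an upright black block 16 mm along the track, 32 mm across it, 46 mm tall, at the +y end of the shuttle, 34 mm clear of its plate; grip it across its 16 mm from above. Axes as the press; moves with the shuttle
- nest_1 (a point): nest 1 (first to come under the ram): where a rod's origin must be, on the shuttle's top face 60 mm above the bench, rod's x along this x (small eye to the column). Tapered dowel pins 9 mm round, 15 mm tall: three round the small eye, one on each side of the big eye, 3 to 4 mm of play; beam free. Nests are 66 mm apart. Moves with the shuttle
- nest_2 (a point): nest 2, the middle one, likewise, 66 mm further towards +y of the press
- nest_3 (a point): nest 3, the last one, likewise, 132 mm further towards +y of the press than nest 1
- press_lever (a joint): angle (rad) of the press lever: 0 = at rest, raised towards the robot 32 degrees above level; pulled down it stops at 0.95. Ram: 19.5 mm per rad; meets a proud bush at 0.31, bush flush from 0.92. Return spring: 3 N at the ball at rest, 8 N at the bottom, 3 N more while pressing. Let go, it flies up; under 1.2 rad/s until within 0.12 of rest is slow enough
- lever_ball (a point): centre of the 32 mm black ball at the end of the lever, 190 mm from the pivot; it swings in the press's x-z plane and can be pinched across y from above and led along its arc with the tool kept pointing down
- lever_pivot (a point): pivot of the lever, its axis along y of the press, 200 mm above the bench, at x +22, y -70 mm of the press; the ball is at y -70 mm too
- tray: red open tray, fixed, 185 mm (x) by 245 mm (y) outside, walls 4 mm thick and 28 mm high, for the finished rods, side by side. Origin: centre of its underside; floor 4 mm above it
- card: sheet of cardboard 190 mm (x) by 240 mm (y), 3 mm thick, fixed, on which the rods lie at the start, small eyes pointing roughly along its x. Origin: centre of its underside
- rod_a: steel connecting rod lying flat, 150 mm long, 22 mm thick, about 0.34 kg; may be absent. Origin: underside, mid-beam, near the centre of mass; z up, x along the beam towards the small eye. Big eye 50 mm across at x -45 mm; small eye 30 mm across at x +65 mm, holding the brass bush. Beam 18 mm wide (y), z 3 to 19 mm, free to grip over x -18 to +48 mm
- rod_b: another such rod; may be absent
- rod_c: another such rod; may be absent
- bush_a (a joint): how far (m) the brass bush of rod_a (24 mm outside, 22 mm long) is pressed into the small eye: 0 = as started, standing 12 mm proud; 0.012 = flush. A tight fit: about 30 N of push from the press, then it stays where it is
- bush_b (a joint): how far (m) the brass bush of rod_b (24 mm outside, 22 mm long) is pressed into the small eye: 0 = as started, standing 12 mm proud; 0.012 = flush. A tight fit: about 30 N of push from the press, then it stays where it is
- bush_c (a joint): how far (m) the brass bush of rod_c (24 mm outside, 22 mm long) is pressed into the small eye: 0 = as started, standing 12 mm proud; 0.012 = flush. A tight fit: about 30 N of push from the press, then it stays where it is
- oil_jug: black oil jug, 160 by 85 mm, 240 mm tall: leave alone. Origin: centre of its underside
- spray_can: spray can, 58 mm round, 190 mm tall: leave alone. Origin: centre of its underside
- ring_spanner: spanner 210 mm long lying on the bench: leave alone. Origin: its middle, underside
Things that resemble listed ones, but are neither listed nor needed, are in the scene too. What is shaped like the rod_b but turquoise is not meant. What is shaped like the rod_c but orange is not meant.

How it is judged:
On the way:
1. every bush is pressed flush (value of joint each of bush_a, bush_b, bush_c above 0.0105 m), for 0.2 s.
At the end, for the whole second after the job is handed in: every rod present lies flat and still in the red tray, its bush within 1.5 mm of flush; the lever is up at rest (under 0.06 rad); the shuttle stands within 4 mm of the middle nest's position (0.206 m) (all of step 1 and x of rod_a in the frame of tray between -0.066 and 0.066 m and y of rod_a in the frame of tray between -0.115 and 0.115 m and z of each of rod_a, rod_b, rod_c in the frame of tray below 0.012 m and angle between each of rod_a, rod_b, rod_c's own z axis and vertical below 0.12 rad and linear speed of each of rod_a, rod_b, rod_c below 0.02 m/s and x of rod_b in the frame of tray between -0.066 and 0.066 m and y of rod_b in the frame of tray between -0.115 and 0.115 m and x of rod_c in the frame of tray between -0.066 and 0.066 m and y of rod_c in the frame of tray between -0.115 and 0.115 m and value of joint press_lever below 0.06 rad and value of joint shuttle between 0.202 and 0.21 m); the robot touches nothing.
It fails at once if the ram brought down (lever past 0.25 rad) with no nest within 4 mm of the pointer (value of joint press_lever above 0.25 rad and not (value of joint shuttle between 0.1355 and 0.1445 m) and not (value of joint shuttle between 0.2015 and 0.2105 m) and not (value of joint shuttle between 0.2675 and 0.2765 m)).
It fails at once if the lever let fly: returning faster than 1.2 rad/s while more than 0.12 rad from rest (velocity of joint press_lever below -1.2 rad/s and value of joint press_lever above 0.12 rad).
It fails at once if a bush pushed with the gripper (over 15 N) (contact force between the fingers and bush_a above 15 N or contact force between the fingers and bush_b above 15 N or contact force between the fingers and bush_c above 15 N).
It fails at once if a rod dropped into the tray (over 0.6 m/s within 20 mm of its floor, a fall of more than about 20 mm) ((linear speed of rod_a above 0.6 m/s and z of rod_a in the frame of tray between 0.008 and 0.024 m and x of rod_a in the frame of tray between -0.07 and 0.07 m and y of rod_a in the frame of tray between -0.115 and 0.115 m) or (linear speed of rod_b above 0.6 m/s and z of rod_b in the frame of tray between 0.008 and 0.024 m and x of rod_b in the frame of tray between -0.07 and 0.07 m and y of rod_b in the frame of tray between -0.115 and 0.115 m) or (linear speed of rod_c above 0.6 m/s and z of rod_c in the frame of tray between 0.008 and 0.024 m and x of rod_c in the frame of tray between -0.07 and 0.07 m and y of rod_c in the frame of tray between -0.115 and 0.115 m)).
It fails at once if a bystander moved more than 25 mm (distance of any of oil_jug, spray_can, ring_spanner from where it was at the start of the episode above 0.025 m).
Of rod_a, rod_b, rod_c only 2 to 3 are there at a start; the rules pass over those that are not, and their reading is None.
At some moment in a run one of rod_a, rod_b, rod_c may be knocked a few centimetres aside while the robot is not near it.
It also fails if it takes over 210 s, if anything falls off the work surface, if the arm or the gripper's body presses on something with over 40 N, if the wrist force passes 120 N, or if a joint passes its speed limit or range.

ROBOT

A 6-joint arm with a two-finger parallel gripper is mounted at the origin on the work surface. World frame = base frame: x ahead of the robot, y to its left, z up, the work surface at z = 0. Lengths are in m, angles in rad, forces in N, time in s.
With the tool pointing down it reaches from about 0.3 to 0.875 m from the base axis. Payload 6.4 kg.
Tool frame: the origin (TCP) lies on the centre line of the jaws, within the pads' length; the fingertips stand 8 mm ahead of it and the grasp point (between the pads) lies 11 mm behind it; z points along the fingers, y is the line along which they close (so a half turn about z gives the same grasp; the last joint's range is limited). The gripper opens to 85 mm and grips with 20 to 120 N. Pads are 22 mm wide; open, the fingers measure 114 mm over their backs; the gripper's body (76 mm by 85 mm) begins 54 mm behind the grasp point. The pads swing forward as they close: fully open they stand 13 mm farther back than shut.
Start: joints at [-1.551, 0.181, 1.607, -0, 1.354, -0.206], TCP at [0.129, -0.56, 0.203] pointing down, gripper open.
Joint ranges: [-2.99, 2.99], [-0.89, 2.07], [0.3, 2.58], [-1.14, 4.28], [0, 2.63], [-3.12, 3.12]. Speed limits (rad/s): [2.57, 2.57, 3.01, 3.14, 3.14, 3.14].

INTERFACE

Orientations are given as a unit quaternion [w, x, y, z].
In Python, from bench import ctrl gives the robot as it stands.
- The arm moves only by the shell command python3 -m handwheel 'ROWS' [OPENING]. ROWS is JSON, a list that holds one entry, the list of rows, each a list of 4 numbers: the shift along the tool's x, y, z each as a share of 20 cm, from -1 to 1, then the turn about the tool's z as a share of 1.5 rad, from -1 to 1. In form: [[[x, y, z, twist], ...]]. A call has 1 to 10 rows; each row is the pose to reach, as a shift and turn from the pose commanded when the call began, along the tool's axes at that moment; what a row does not reach only later rows make up. A row lasts 1/8 s, in which the tool goes at most 62.5 mm and 10.7 degrees, less where a joint would pass 70% of its speed; a pose out of reach is approached as far as the arm can. A call with a number of a shift or a turn outside -1 to 1 is refused whole. A call with a gripper value outside its range is refused whole. OPENING is the finger opening in mm, from 0 to 85.4, set as the call begins (- or left out, the last holds). The fingers move at their own pace and stop on an object; the grip force is fixed at half the most. Time passes only in rows, so rows that repeat a pose let the fingers close. It gives the time, the measured TCP pose, the force, the opening and the grip force at its end, in the units of the state.
- ctrl.get_obs(): the state, without advancing time (a new reading comes with each control period).
- ctrl.camera(name): name is "scene" or "side" or "wrist"; returns a dict with "color" (480x640x3 uint8, red, green, blue), "range_z" (480x640 float32, m along the optical axis (not along the pixel's ray), 0 where there is no reading), "K" (3x3 intrinsics, pixels), "distortion" ([k1, k2, p1, p2, k3] as OpenCV has them; the pictures are not rectified), "pose" (4x4, takes a point from camera to world coordinates); the wrist camera has in their place "T_tool_cam" (4x4, takes a point from camera to tool coordinates, whose origin is the TCP and whose axes are the flange's). Camera axes: x right, y down, z forward; pixel columns grow to the right and rows downward; lengths in m; the calibration is good to about 2 mm. A picture is of the moment at which its call begins: read the wrist's pose just before it.
- ctrl.hand_in(): hands the job in; it is judged then, once.
The state is a dict: "time_s": time; "q": joint angles; "dq": joint speeds; "joint_efforts": joint torques, N m; "eef_pos": TCP position; "eef_rot": TCP orientation; "wrist_force": force on the tool from outside, world axes, zero at the start; "torque": the same for the moment, N m; "opening": opening from 0.0 (shut) to 1.0 (fully open); "grasp_force": force on a finger pad.
Only numpy, scipy, OpenCV 4.12 (cv2) and the standard library are available. Lean on these libraries where they do the work, as an engineer would, in place of code of your own. Each camera call takes 0.05 s, during which the arm holds its last target. There are 200 camera calls.

## Working session

There is one attempt and no reset: what is moved stays moved. The work goes in short steps, Python scripts to look and compute and a shell command to move; the robot and the scene stay as the last step left them, time stands still between calls to the robot, and variables do not carry over. Pictures are saved under pics/ and viewed, at most 14 in all, crops included, and the job is handed in when it is done.

```bash
ls; mkdir -p pics
cat > h.py <<'E'
import numpy as np, cv2
from bench import ctrl
from scipy.spatial.transform import Rotation as R
def snap(name,fn=None):
    o=ctrl.get_obs(); c=ctrl.camera(name)
    if name=="wrist":
        T=np.eye(4); q=o["eef_rot"]; T[:3,:3]=R.from_quat([q[1],q[2],q[3],q[0]]).as_matrix(); T[:3,3]=o["eef_pos"]
        c["pose"]=T@c["T_tool_cam"]
    c2={k:c[k] for k in("color","range_z","K","distortion","pose")}
    if fn:
        cv2.imwrite(f"pics/{fn}.png",c["color"][:,:,::-1]); np.savez(f"pics/{fn}.npz",**c2)
    return c2
def load(fn): return dict(np.load(f"pics/{fn}.npz"))
def ray(c,u,v):
    p=cv2.undistortPoints(np.array([[[u,v]]],float),c["K"],c["distortion"])[0,0]
    d=c["pose"][:3,:3]@np.array([p[0],p[1],1]); return c["pose"][:3,3],d
def atz(c,u,v,z):
    o,d=ray(c,u,v); return o+d*(z-o[2])/d[2]
def dep(c,u,v,r=1):
    z=c["range_z"][int(v)-r:int(v)+r+1,int(u)-r:int(u)+r+1]; z=np.median(z[z>0]); o,d=ray(c,u,v); return o+d*z
def cloud(c):
    h,w=c["range_z"].shape; uu,vv=np.meshgrid(np.arange(w),np.arange(h))
    p=cv2.undistortPoints(np.stack([uu,vv],-1).reshape(-1,1,2).astype(float),c["K"],c["distortion"])[:,0]
    z=c["range_z"].reshape(-1); P=np.c_[p*z[:,None],z]
    P=P@c["pose"][:3,:3].T+c["pose"][:3,3]; P[z==0]=np.nan
    return P.reshape(h,w,3)
def tri(rs):
    A=np.zeros((3,3));b=np.zeros(3)
    for o,d in rs:
        d=d/np.linalg.norm(d);M=np.eye(3)-np.outer(d,d);A+=M;b+=M@o
    return np.linalg.solve(A,b)
E
python3 - <<'E'
from h import *
np.set_printoptions(precision=3,suppress=True)
print(ctrl.get_obs())
for n in("scene","side"):
    c=snap(n,n+"0"); print(n,c["K"][0,0],c["pose"])
c=ctrl.camera("wrist");print(c["T_tool_cam"])
E
```

```text
pics
{'time_s': 0.0, 'q': array([-1.551,  0.182,  1.608, -0.   ,  1.354, -0.206]), 'dq': array([-0.002, -0.001,  0.002,  0.001,  0.   , -0.001]), 'joint_efforts': array([  0.001, -44.487, -35.133,  -0.   ,   0.009,   0.   ]), 'eef_pos': array([ 0.129, -0.56 ,  0.202]), 'eef_rot': array([-0.001,  0.994,  0.113,  0.   ]), 'wrist_force': array([-0.051, -0.112, -0.142]), 'torque': array([-0.017,  0.031,  0.013]), 'grasp_force': 0.0, 'opening': 0.9985361885832218}
scene 457.9834819448326 [[-0.874  0.356 -0.331  0.947]
 [ 0.487  0.638 -0.597  0.746]
 [-0.001 -0.683 -0.73   1.271]
 [ 0.     0.     0.     1.   ]]
side 553.8242714895284 [[ 0.967 -0.173  0.189  0.108]
 [-0.256 -0.615  0.746 -1.505]
 [-0.013 -0.77  -0.638  1.352]
 [ 0.     0.     0.     1.   ]]
[[-0.    -0.946 -0.323  0.084]
 [ 1.    -0.     0.     0.001]
 [-0.    -0.323  0.946 -0.169]
 [ 0.     0.     0.     1.   ]]
```

View pics/scene0.png

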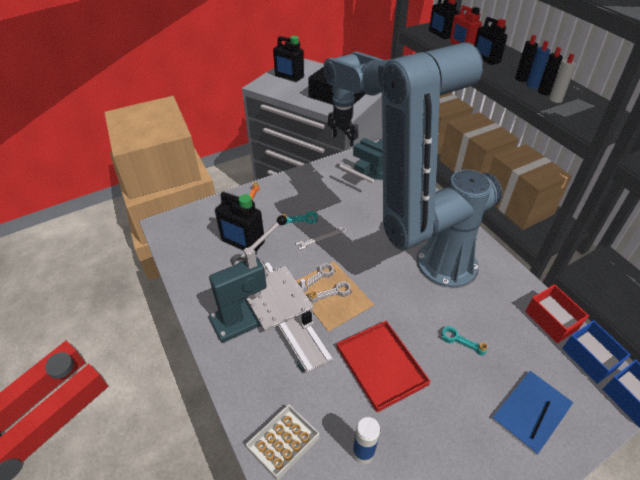

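View pics/side0.png

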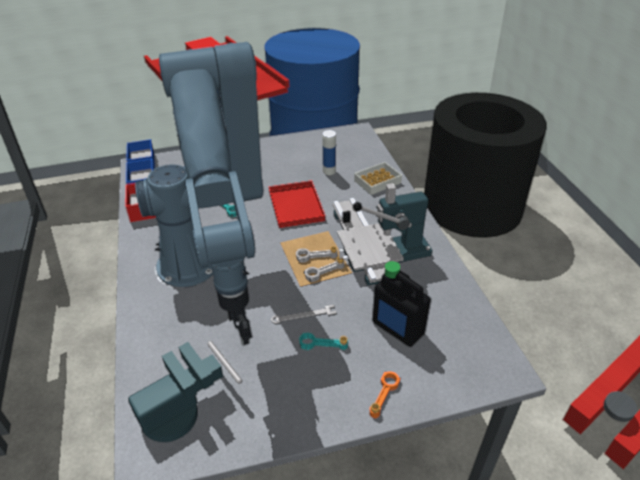

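Two steel rods lie on the card: scene (318,275) and (330,292), side (318,255) and (325,270). The press is at scene (240,290), with the red tray at (382,365). I'll enlarge both views.

Run:
```python
from h import *
a=cv2.imread("pics/scene0.png")[200:380,195:435]; b=cv2.imread("pics/side0.png")[170:290,260:440]
cv2.imwrite("pics/c1.png",cv2.resize(a,(800,600),interpolation=cv2.INTER_CUBIC)); cv2.imwrite("pics/c2.png",cv2.resize(b,None,fx=4.4,fy=4.4,interpolation=cv2.INTER_CUBIC))
```

```text
(no output)
```

View pics/c1.png

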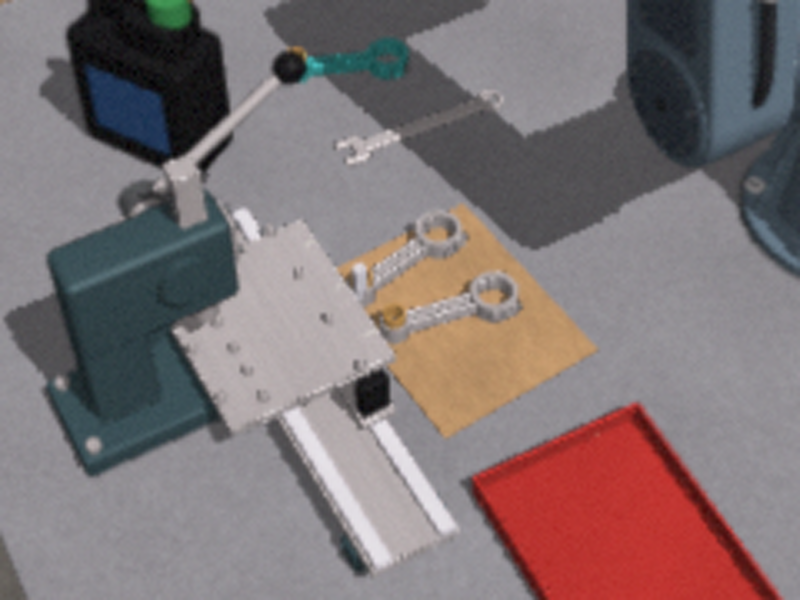

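View pics/c2.png

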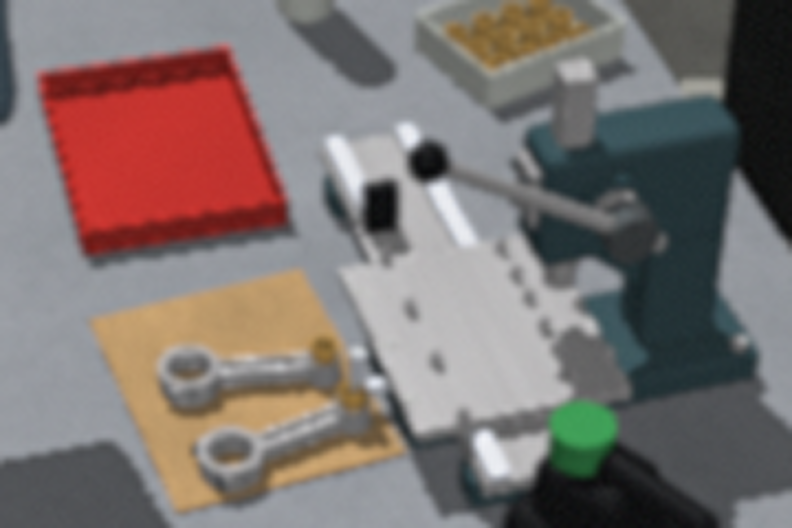

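The crops show that the shuttle is well in. Its grip is at scene crop (372,390), the lever ball at (290,67), and both rods' bushes are near the pointer. Rough positions come next, then I'll bring the wrist camera over.

Run:
```python
from h import *
np.set_printoptions(precision=3,suppress=True)
c=load("scene0");P=cloud(c)
S=lambda u,v:(195+u*.3,200+v*.3)
def p(n,u,v):
    x,y=S(u,v); print(n,dep(c,x,y))
for n,u,v in [("ball",290,67),("grip",372,375),("bigA",437,232),("bigA rim",437,212),("bigB",494,295),("tray c",640,520),("plate",290,340),("plate corner L",232,430),("plate corner front",388,358),("pl corner back",300,222),("trackend",445,530),("trackend2",375,565),("trk far",245,215),("head",150,250),("pointer",358,275),("card c1",465,207),("card c2",592,350),("card c3",448,435),("jug",168,10),("spanner",425,122)]: p(n,u,v)
d=load("side0")
for n,u,v in [("ball",430,160),("grip",380,190),("bush1",352,397),("bush2",325,350),("big1",230,430),("big2",188,365),("card",97,320),("card2",180,508),("ray",0,0)]:
    print(n,dep(d,260+u/4.4,170+v/4.4))
# tray by colour
for c in(c,d):
    P=cloud(c); h=cv2.cvtColor(c["color"],cv2.COLOR_RGB2HSV)
    m=((h[...,0]<8)|(h[...,0]>172))&(h[...,1]>150)&(P[...,2]<.05)&(P[...,2]>-.02)&(P[...,0]>.2)&(P[...,0]<.9)&(abs(P[...,1])<.6)
    q=P[m]; print(len(q),cv2.minAreaRect(q[:,:2].astype(np.float32)))
```

```text
ball [ 0.561 -0.198  0.311]
grip [0.592 0.01  0.105]
bigA [ 0.411 -0.187  0.003]
bigA rim [ 0.405 -0.198  0.022]
bigB [ 0.4   -0.083  0.001]
tray c [0.419 0.214 0.002]
plate [ 0.629 -0.094  0.061]
plate corner L [ 0.721 -0.03   0.054]
plate corner front [ 0.554 -0.03   0.058]
pl corner back [ 0.552 -0.229  0.057]
trackend [0.596 0.155 0.048]
trackend2 [0.667 0.153 0.044]
trk far [ 0.596 -0.274  0.048]
head [ 0.741 -0.117  0.24 ]
pointer [ 0.532 -0.135  0.059]
card c1 [ 0.366 -0.203  0.004]
card c2 [0.35  0.027 0.002]
card c3 [0.529 0.043 0.001]
jug [ 0.602 -0.414  0.232]
spanner [ 0.341 -0.338  0.006]
ball [ 0.555 -0.224  0.31 ]
grip [0.592 0.004 0.102]
bush1 [ 0.521 -0.155  0.029]
bush2 [ 0.516 -0.096  0.029]
big1 [ 0.421 -0.158  0.021]
big2 [ 0.409 -0.064  0.012]
card [0.351 0.022 0.001]
card2 [ 0.367 -0.209 -0.   ]
ray [ 0.284 -0.071  0.396]
4545 ((0.4532407820224762, 0.23317892849445343), (0.24760231375694275, 0.18799175322055817), 88.11157989501953)
1818 ((0.44965100288391113, 0.23018431663513184), (0.26637697219848633, 0.18211263418197632), 88.04058074951172)
```

```bash
python3 -m handwheel '[[[0.1,0,-1,0.15],[0.4,-0.3,-1,0.15],[0.7,-0.6,-1,0.15],[0.7,-0.8,-1,0.15],[0.7,-0.8,-1,0.15],[0.7,-0.8,-1,0.15]]]' 85
```

```text
time_s: 0.9
eef_pos: [0.2307, -0.3713, 0.4061]
eef_rot: [0.002, 1.0, 0.002, 0.001]
wrist_force: [-0.3, -0.2, 1.0]
opening: 0.992
grasp_force: 0.0
```

```bash
python3 -m handwheel '[[[0.3,-0.3,0,0],[0.6,-0.6,0,0],[0.9,-0.9,0,0],[1,-1,0,0],[1,-1,0,0],[1,-1,0,0]]]'
python3 - <<'E'
from h import *
snap("wrist","w1")
E
python3 -m handwheel '[[[0.2,-0.3,0,0],[0.25,-0.6,0,0],[0.25,-0.6,0,0],[0.25,-0.6,0,0]]]'
python3 - <<'E'
from h import *
snap("wrist","w2")
a=[cv2.imread(f"pics/w{i}.png") for i in(1,2)]
cv2.imwrite("pics/w12.png",cv2.resize(np.hstack(a),(800,300),interpolation=cv2.INTER_AREA))
E
```

```text
time_s: 1.65
eef_pos: [0.4301, -0.1719, 0.402]
eef_rot: [-0.001, 1.0, 0.002, -0.001]
wrist_force: [0.1, -2.1, 0.4]
opening: 0.997
grasp_force: 0.0
time_s: 2.2
eef_pos: [0.4788, -0.054, 0.403]
eef_rot: [0.0, 1.0, 0.0, -0.0]
wrist_force: [-0.5, -0.4, -0.1]
opening: 0.996
grasp_force: 0.0
```

View pics/w1.png

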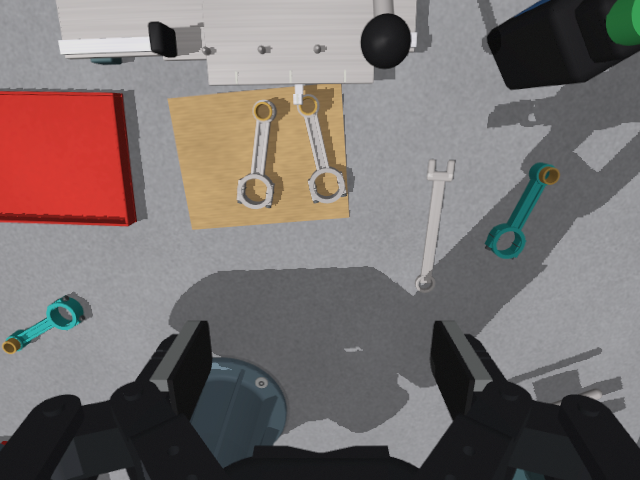

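View pics/w2.png

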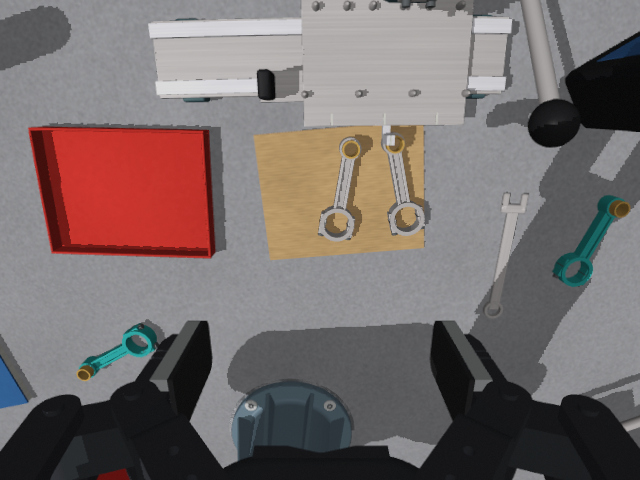

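The two views agree: 

| Item | w1 pixel | w2 pixel |
|---|---|---|
| Left rod, bush | (263,110) | (349,149) |
| Left rod, big eye | (255,191) | (337,223) |
| Right rod, bush | (307,104) | (396,143) |
| Right rod, big eye | (327,185) | (407,218) |
| Pointer | (299,92) | (388,135) |
| Ball | (385,41) | (554,123) |

The nest lines are at w2 (333,118), (386,118) and (440,118), and the grip is at (265,84). The middle nest stands almost at the pointer.

Run:
```python
from h import *
np.set_printoptions(precision=4,suppress=True)
a,b=load("w1"),load("w2")
for n,p,q,z in [("bushL",(263,110),(349,149),.037),("bigL",(255,191),(337,223),.025),("bushR",(307,104),(396,143),.037),("bigR",(327,185),(407,218),.025),("ptr",(299,90),(388,133),.067),("ball",(385,41),(554,123),.3),("line1?",(346,77),(440,117),.06),("line2",(292,77),(386,117),.06),("line3",(238,77),(333,117),.06)]:
    print(n,tri([ray(a,*p),ray(b,*q)]),atz(a,*p,z),atz(b,*q,z))
for n,q,z in [("grip",(265,84),.1),("plate c FL",(304,125),.06),("plate FR",(464,125),.06),("pinL",(306,93),.075),("pin2",(361,93),.075),("pin3",(415,93),.075),("pin4",(470,90),.075),("track L",(152,31),.05),("track R",(510,20),.05),("trackLb",(157,93),.05),("track Rb",(505,88),.05),
 ("t1",(32,129),.028),("t2",(209,131),.028),("t3",(214,257),.028),("t4",(52,257),.028)]: print(n,atz(b,*q,z),dep(b,*q))
```

```text
bushL [ 0.5144 -0.0952  0.0216] [ 0.5153 -0.0978  0.037 ] [ 0.5149 -0.0937  0.037 ]
bigL [ 0.4059 -0.0795  0.0181] [ 0.4064 -0.0803  0.025 ] [ 0.4087 -0.0795  0.025 ]
bushR [ 0.523  -0.1552  0.0418] [ 0.5228 -0.1549  0.037 ] [ 0.5229 -0.1562  0.037 ]
bigR [ 0.4144 -0.1821  0.019 ] [ 0.4153 -0.1819  0.025 ] [ 0.4163 -0.1808  0.025 ]
ptr [ 0.5378 -0.1444  0.044 ] [ 0.5384 -0.1464  0.067 ] [ 0.5373 -0.1398  0.067 ]
ball [ 0.5567 -0.213   0.3008] [ 0.5567 -0.2131  0.3   ] [ 0.5568 -0.2135  0.3   ]
line1? [ 0.5552 -0.2036  0.0641] [ 0.5539 -0.2032  0.06  ] [ 0.5568 -0.2055  0.06  ]
line2 [ 0.5551 -0.1378  0.0551] [ 0.5536 -0.1377  0.06  ] [ 0.5563 -0.1375  0.06  ]
line3 [ 0.5551 -0.071   0.053 ] [ 0.5537 -0.072   0.06  ] [ 0.5561 -0.0711  0.06  ]
grip [0.5925 0.007  0.1   ] [0.5922 0.0065 0.1038]
plate c FL [ 0.5465 -0.0348  0.06  ] [ 0.5445 -0.0323 -0.001 ]
plate FR [ 0.5474 -0.237   0.06  ] [ 0.5456 -0.2589 -0.0018]
pinL [ 0.5838 -0.0382  0.075 ] [ 0.584  -0.0381  0.0713]
pin2 [ 0.5839 -0.1038  0.075 ] [ 0.584  -0.1041  0.0719]
pin3 [ 0.5843 -0.1685  0.075 ] [ 0.5844 -0.1692  0.072 ]
pin4 [ 0.5884 -0.2345  0.075 ] [ 0.5897 -0.2437  0.0496]
track L [0.6575 0.1485 0.05  ] [0.6577 0.149  0.0488]
track R [ 0.6704 -0.284   0.05  ] [ 0.6706 -0.2845  0.0489]
trackLb [0.5862 0.1507 0.05  ] [0.5863 0.1513 0.0484]
track Rb [ 0.5928 -0.288   0.05  ] [ 0.5956 -0.3102  0.0003]
t1 [0.5441 0.3399 0.028 ] [0.544  0.3415 0.0257]
t2 [0.5382 0.0945 0.028 ] [ 0.5369  0.1024 -0.0007]
t3 [0.3571 0.1031 0.028 ] [ 0.346   0.1117 -0.0014]
t4 [0.3568 0.352  0.028 ] [ 0.3455  0.3742 -0.0017]
```

```bash
python3 -m handwheel '[[[0.3,-0.2,0.1,0],[0.565,-0.3,0.4,0],[0.565,-0.3,0.7,0],[0.565,-0.3,1,0],[0.565,-0.3,1,0],[0.565,-0.3,1,0]]]' 50
python3 - <<'E'
from h import *
c=snap("wrist","w3")
E
python3 -m handwheel '[[[0,0,0.25,0],[0,0,0.45,0],[0,0,0.6,0],[0,0,0.6,0]]]'
```

```text
time_s: 3.0
eef_pos: [0.5918, 0.0056, 0.2032]
eef_rot: [-0.0, 1.0, -0.001, -0.001]
wrist_force: [0.4, -0.2, 0.5]
opening: 0.586
grasp_force: 0.0
time_s: 3.55
eef_pos: [0.5924, 0.0066, 0.0842]
eef_rot: [0.0, 1.0, 0.0, 0.0]
wrist_force: [-0.4, -0.2, 0.2]
opening: 0.586
grasp_force: 0.0
```

View pics/w3.png

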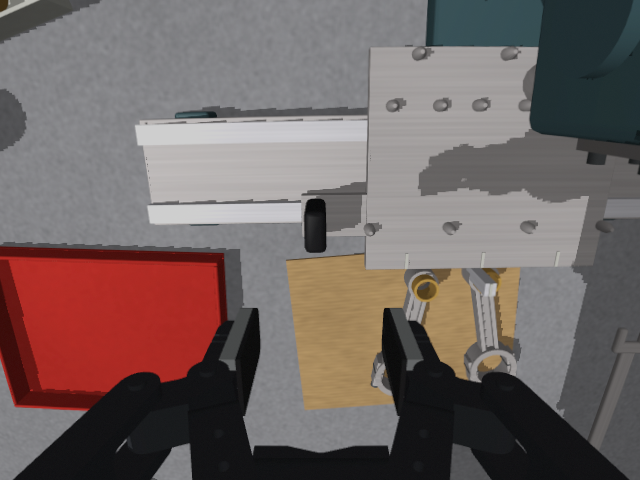

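The close view shows the grip at (316,225), the nest lines at (407,261), (483,261) and (557,258), and nest 3's pins at (393,105), (441,105), (419,54), (370,229) and (450,228). I'll grip and pull the shuttle out 100 mm.

```bash
python3 -m handwheel '[[[0,0,0,0],[0,0,0,0],[0,0,0,0],[0,0,0,0]]]' 5 && python3 -m handwheel '[[[0,-0.08,0,0],[0,-0.17,0,0],[0,-0.26,0,0],[0,-0.35,0,0],[0,-0.43,0,0],[0,-0.5,0,0],[0,-0.5,0,0],[0,-0.5,0,0]]]' && python3 -m handwheel '[[[0,0,0,0],[0,0,0,0]]]' 45 && python3 -m handwheel '[[[0,0,-0.25,0],[-0.2,0.2,-0.6,0],[-0.4,0.4,-0.8,0],[-0.4,0.4,-0.8,0],[-0.4,0.4,-0.8,0]]]'
python3 - <<'E'
from h import *
c=snap("wrist","w4")
E
```

```text
time_s: 4.05
eef_pos: [0.5924, 0.0071, 0.0839]
eef_rot: [0.0, 1.0, 0.0, 0.0]
wrist_force: [0.0, 0.7, -0.3]
opening: 0.06
grasp_force: 0.0
time_s: 5.05
eef_pos: [0.592, 0.1069, 0.0833]
eef_rot: [0.0, 1.0, 0.0, -0.0]
wrist_force: [-0.1, 0.1, -0.3]
opening: 0.055
grasp_force: 0.0
time_s: 5.3
eef_pos: [0.5921, 0.1066, 0.0833]
eef_rot: [0.0, 1.0, -0.0, -0.0]
wrist_force: [-0.1, -0.2, 0.0]
opening: 0.479
grasp_force: 0.0
time_s: 5.92
eef_pos: [0.5127, 0.0257, 0.2457]
eef_rot: [0.0, 1.0, -0.001, 0.002]
wrist_force: [0.7, -1.1, -0.9]
opening: 0.524
grasp_force: 0.0
```

View pics/w4.png

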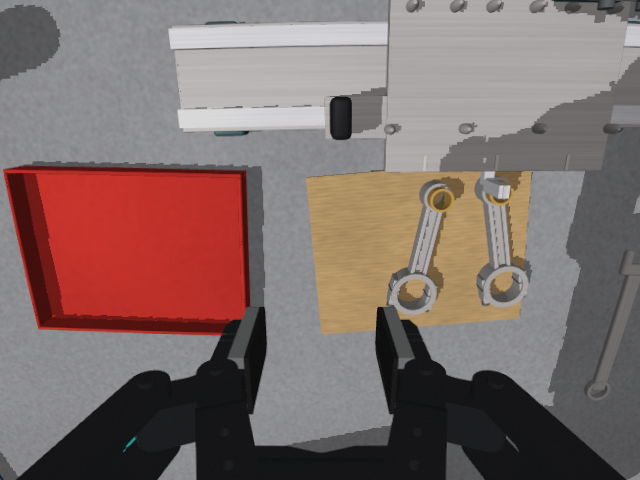

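The fingers closed on nothing: the shuttle did not move, and the grip is at w4 (341,118). I'll triangulate it.

Run:
```python
from h import *
np.set_printoptions(precision=4,suppress=True)
a,b,c=load("w2"),load("w3"),load("w4")
for im,box in((a,(40,130,240,300)),(b,(180,270,285,345)),(c,(80,150,315,370))):
    r0,r1,c0,c1=box; g=im["color"][r0:r1,c0:c1].max(-1)<45; P=cloud(im)[r0:r1,c0:c1]
    q=P[g]; q=q[q[:,2]>.095]; print(len(q),q.min(0),q.max(0),np.median(q,0))
    v,u=np.nonzero(g); print(u.min()+c0,u.max()+c0,v.min()+r0,v.max()+r0)
```

```text
294 [ 0.5765 -0.0005  0.0956] [0.607  0.0154 0.1067] [0.5912 0.005  0.1037]
257 274 70 99
806 [0.5783 0.001  0.0952] [0.6089 0.0157 0.1063] [0.5938 0.0076 0.104 ]
305 325 199 251
790 [0.5769 0.0008 0.1   ] [0.6079 0.0162 0.1067] [0.5927 0.0085 0.104 ]
330 351 97 139
```

```bash
python3 -m handwheel '[[[0.2,0.05,0.1,0],[0.4,0.09,0.35,0],[0.4,0.09,0.6,0],[0.4,0.09,0.81,0],[0.4,0.09,0.81,0],[0.4,0.09,0.81,0]]]' 45
python3 - <<'E'
from h import *
c=snap("wrist","w5");d=snap("scene","s5");e=snap("side","e5")
w=cv2.resize(c["color"][180:400,180:460],(400,314))
s=cv2.resize(d["color"][250:370,230:383],(400,314),interpolation=cv2.INTER_CUBIC)
z=cv2.resize(e["color"][180:260,280:382],(400,314),interpolation=cv2.INTER_CUBIC)
cv2.imwrite("pics/j5.png",np.vstack([np.hstack([w,s]),np.hstack([z,z*0])])[:600,:,::-1])
E
```

```text
time_s: 6.72
eef_pos: [0.5929, 0.0095, 0.0819]
eef_rot: [0.0, 1.0, 0.001, 0.0]
wrist_force: [-0.3, 0.1, 0.4]
opening: 0.525
grasp_force: 0.0
```

View pics/j5.png

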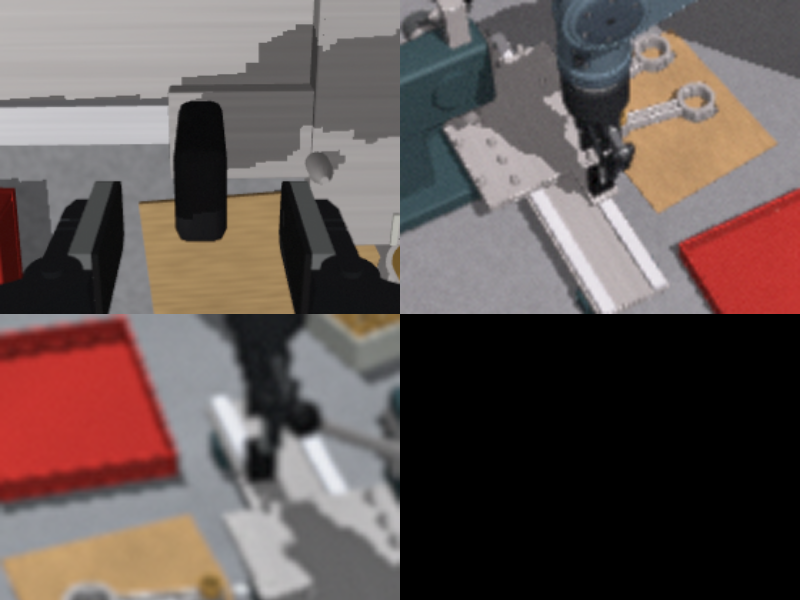

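The wrist view shows the pads at crop (108,225) and (300,225), while the block's top is at (200,155). So the pads are not level with the block. Range data will tell where the pads really are.

Run:
```python
from h import *
np.set_printoptions(precision=4,suppress=True)
c=load("w5");P=cloud(c);print(c["K"])
for u,v in[(118,195),(110,225),(100,262),(286,195),(292,225),(305,262),(200,110),(200,160),(200,205),(200,225)]:
    x,y=180+u*.7,180+v*.7; print(u,v,dep(c,x,y,0))
for n in("s5","e5"):
    d=load(n);Q=cloud(d); m=(abs(Q[...,0]-.593)<.03)&(abs(Q[...,1]-.008)<.07)&(Q[...,2]>.06)&(Q[...,2]<.2)&(d["color"].max(-1)<60)
    q=Q[m]
    for z0 in np.arange(.07,.2,.01):
        k=q[(q[:,2]>z0)&(q[:,2]<z0+.01)]
        if len(k):print(n,round(z0,2),len(k),k.min(0),k.max(0))
```

```text
[[391.2393   0.     320.6341]
 [  0.     391.2393 244.445 ]
 [  0.       0.       1.    ]]
118 195 [0.6016 0.0307 0.1171]
110 225 [0.6007 0.0308 0.1306]
100 262 [0.6012 0.0306 0.1464]
286 195 [ 0.6026 -0.0145  0.1188]
292 225 [ 0.6007 -0.0145  0.1306]
305 262 [ 0.6026 -0.0145  0.1484]
200 110 [0.6086 0.0085 0.0704]
200 160 [0.6062 0.0085 0.1048]
200 205 [0.5915 0.0085 0.105 ]
200 225 [0.5842 0.0085 0.1043]
s5 0.07 16 [0.5818 0.0121 0.0709] [0.6111 0.0214 0.08  ]
s5 0.08 8 [0.5966 0.0165 0.0814] [0.6084 0.0231 0.087 ]
s5 0.09 8 [0.6011 0.014  0.0902] [0.6118 0.0216 0.0995]
s5 0.1 18 [0.5959 0.0064 0.1015] [0.6108 0.0225 0.1082]
s5 0.11 3 [ 0.5983 -0.0122  0.1175] [0.601  0.045  0.1197]
s5 0.12 18 [ 0.5924 -0.0155  0.1205] [0.6076 0.0471 0.1293]
s5 0.13 7 [ 0.5996 -0.0132  0.1307] [0.606  0.0471 0.1393]
s5 0.14 10 [ 0.5979 -0.0183  0.1415] [0.6061 0.0422 0.148 ]
s5 0.15 7 [ 0.5996 -0.0151  0.1504] [0.609  0.0615 0.1594]
s5 0.16 18 [ 0.5896 -0.011   0.1618] [0.6088 0.0668 0.1698]
s5 0.17 16 [ 0.5869 -0.0095  0.1711] [0.6129 0.069  0.1798]
s5 0.18 43 [ 0.5869 -0.0063  0.1804] [0.613  0.0727 0.1899]
s5 0.19 21 [ 0.5904 -0.0033  0.1901] [0.6125 0.0759 0.1999]
e5 0.07 17 [ 0.5778 -0.0025  0.07  ] [0.6016 0.0074 0.0799]
e5 0.08 15 [ 0.5793 -0.0047  0.0802] [0.6023 0.0123 0.0894]
e5 0.09 10 [ 0.5823 -0.0019  0.0904] [0.5972 0.0078 0.099 ]
e5 0.1 3 [ 0.5802 -0.0067  0.1006] [0.5984 0.0026 0.1071]
e5 0.11 6 [ 0.5833 -0.0191  0.1101] [0.5984 0.0356 0.1191]
e5 0.12 11 [ 0.585  -0.0277  0.121 ] [0.596  0.0403 0.1298]
e5 0.13 13 [ 0.5855 -0.0311  0.1303] [0.5968 0.0364 0.1393]
e5 0.14 8 [ 0.5858 -0.0318  0.1424] [0.5979 0.0405 0.15  ]
e5 0.15 5 [ 0.5837 -0.0145  0.1503] [0.603  0.0383 0.1562]
e5 0.16 13 [ 0.5808 -0.0477  0.16  ] [0.5907 0.0392 0.1693]
e5 0.17 21 [ 0.5778 -0.0565  0.1702] [0.5932 0.0667 0.1792]
e5 0.18 18 [ 0.5762 -0.0518  0.1801] [0.5949 0.0666 0.1895]
e5 0.19 27 [ 0.5746 -0.0565  0.1901] [0.6029 0.0257 0.1999]
```

The fingertips really stand about 31 mm above the reported TCP at 45 mm opening, and the wrist range and both fixed cameras agree on that. The first grasp closed above the block. I'll go 32 mm lower and close.

```bash
python3 -m handwheel '[[[0,0,0.08,0],[0,0,0.16,0],[0,0,0.16,0]]]' 45 && python3 -m handwheel '[[[0,0,0,0],[0,0,0,0],[0,0,0,0],[0,0,0,0]]]' 5
python3 - <<'E'
from h import *
np.set_printoptions(precision=4,suppress=True)
c=snap("wrist","w6");P=cloud(c)
m=(abs(P[...,2]-.09)<.025)&(c["color"].max(-1)<110)&(abs(P[...,0]-.593)<.03)&(abs(P[...,1]-.008)<.03)
q=P[m]
for z0 in np.arange(.065,.115,.005):
    k=q[(q[:,2]>z0)&(q[:,2]<z0+.005)]
    if len(k):print(round(z0,3),len(k),k.min(0),k.max(0))
E
```

```text
time_s: 7.25
eef_pos: [0.5901, 0.0095, 0.047]
eef_rot: [-0.0, 1.0, 0.0, -0.002]
wrist_force: [0.2, 0.2, -0.3]
opening: 0.527
grasp_force: 0.0
time_s: 7.75
eef_pos: [0.5924, 0.0092, 0.0497]
eef_rot: [0.0, 1.0, 0.001, 0.0]
wrist_force: [-0.3, 0.3, 1.9]
opening: 0.174
grasp_force: 59.8
0.065 174 [0.6046 0.0001 0.0651] [0.6092 0.0159 0.0699]
0.07 192 [0.6045 0.0002 0.07  ] [0.6093 0.016  0.075 ]
0.075 242 [ 0.603  -0.0054  0.075 ] [0.6092 0.0216 0.08  ]
0.08 473 [ 0.5992 -0.0118  0.08  ] [0.6092 0.028  0.085 ]
0.085 667 [ 0.5991 -0.0133  0.085 ] [0.6093 0.029  0.09  ]
0.09 752 [ 0.5985 -0.0133  0.09  ] [0.6091 0.0291 0.095 ]
0.095 836 [ 0.5985 -0.0133  0.095 ] [0.6094 0.0294 0.1   ]
0.1 3662 [ 0.5772 -0.0133  0.1   ] [0.6092 0.0292 0.105 ]
0.105 881 [ 0.5799 -0.0133  0.105 ] [0.6078 0.0291 0.11  ]
0.11 1070 [ 0.5816 -0.0082  0.11  ] [0.6049 0.0253 0.1149]
```

Gripped at 16 mm. The tips are at 0.077, i.e. TCP + 27 mm. Now I'll pull out.

```bash
python3 -m handwheel '[[[0,-0.06,0,0],[0,-0.14,0,0],[0,-0.22,0,0],[0,-0.31,0,0],[0,-0.4,0,0],[0,-0.47,0,0],[0,-0.5,0,0],[0,-0.5,0,0]]]' && python3 -m handwheel '[[[0,0,0,0],[0,0,0,0]]]' 45 && python3 -m handwheel '[[[0,0,-0.3,0],[-0.2,0.2,-0.6,0],[-0.5,0.4,-0.9,0],[-0.5,0.5,-1,0],[-0.5,0.5,-1,0]]]'
python3 - <<'E'
from h import *
c=snap("wrist","w7")
E
```

```text
time_s: 8.8
eef_pos: [0.5909, 0.1098, 0.0497]
eef_rot: [0.0, 1.0, 0.001, -0.001]
wrist_force: [-5.6, 2.0, 6.9]
opening: 0.175
grasp_force: 60.7
time_s: 9.05
eef_pos: [0.5922, 0.1091, 0.0493]
eef_rot: [-0.0, 1.0, 0.0, 0.0]
wrist_force: [-0.3, 0.4, 0.2]
opening: 0.523
grasp_force: 0.0
time_s: 9.68
eef_pos: [0.4929, 0.0071, 0.2531]
eef_rot: [0.001, 1.0, -0.001, 0.003]
wrist_force: [-0.1, 0.3, -0.3]
opening: 0.528
grasp_force: 0.0
```

View pics/w7.png

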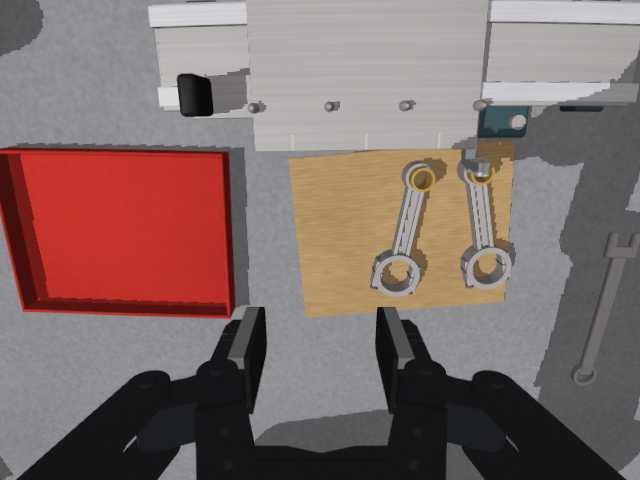

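The shuttle is out. Rod L is at bush (420,179), big eye (398,275). Rod R's big eye is at (488,268), its bush is partly under the pointer at (481,172), and the pins are at (254,107), (331,106), (405,105) and (480,105).

Run:
```python
from h import *
np.set_printoptions(precision=4,suppress=True)
a,b,c,w4=load("w2"),load("w3"),load("w7"),load("w4")
print("rods")
for n,ps,z in[("bushL",[(a,349,149),(w4,440,198),(c,422,179)],.037),("bigL",[(a,337,223),(w4,413,292),(c,398,275)],.025),("bushR",[(a,396,143),(w4,498,194),(c,481,172)],.037),("bigR",[(a,407,218),(w4,503,285),(c,488,268)],.025)]:
    print(n,[atz(i,u,v,z) for i,u,v in ps],tri([ray(i,u,v) for i,u,v in ps]))
print("w3 pins")
for u,v in[(393,105),(441,105),(419,54),(480,105),(526,105),(510,54),(370,229),(450,228),(528,227)]: print(u,v,atz(b,u,v,.075))
print("w3 lines",[atz(b,u,v,.06)[:2] for u,v in[(407,261),(483,261),(557,259)]])
print("w7 pins",[atz(c,u,v,.075)[:2] for u,v in[(254,107),(331,106),(405,105),(480,105)]])
print("w7 lines",[atz(c,u,v,.06)[:2] for u,v in[(293,142),(366,142),(439,141)]],"ptr",atz(c,474,155,.067),"tray",[atz(c,u,v,.028)[:2] for u,v in[(0,150),(228,153),(234,317),(24,312)]])
im=lambda f,s,t:cv2.resize(f["color"][s[1]:s[3],s[0]:s[2]],t,interpolation=cv2.INTER_CUBIC)
cv2.imwrite("pics/j7.png",np.hstack([im(c,(385,120,525,300),(400,514)),im(b,(365,35,565,275),(400,514))])[:,:,::-1])
```

```text
rods
bushL [array([ 0.5149, -0.0937,  0.037 ]), array([ 0.5168, -0.0936,  0.037 ]), array([ 0.5149, -0.0951,  0.037 ])] [ 0.5154 -0.0943  0.0359]
bigL [array([ 0.4087, -0.0795,  0.025 ]), array([ 0.4093, -0.0774,  0.025 ]), array([ 0.4072, -0.08  ,  0.025 ])] [ 0.4071 -0.0795  0.0216]
bushR [array([ 0.5229, -0.1562,  0.037 ]), array([ 0.5209, -0.1511,  0.037 ]), array([ 0.522 , -0.1533,  0.037 ])] [ 0.5203 -0.1577  0.0252]
bigR [array([ 0.4163, -0.1808,  0.025 ]), array([ 0.4171, -0.1768,  0.025 ]), array([ 0.415 , -0.1795,  0.025 ])] [ 0.413  -0.1824  0.0166]
w3 pins
393 105 [ 0.6801 -0.048   0.075 ]
441 105 [ 0.6804 -0.0828  0.075 ]
419 54 [ 0.7141 -0.0645  0.075 ]
480 105 [ 0.6806 -0.1113  0.075 ]
526 105 [ 0.6811 -0.1454  0.075 ]
510 54 [ 0.7151 -0.1288  0.075 ]
370 229 [ 0.5869 -0.0349  0.075 ]
450 228 [ 0.5877 -0.0987  0.075 ]
528 227 [ 0.5886 -0.1619  0.075 ]
w3 lines [array([ 0.5538, -0.0699]), array([ 0.5536, -0.1359]), array([ 0.5552, -0.2012])]
w7 pins [array([0.582 , 0.0614]), array([ 0.5826, -0.0036]), array([ 0.5835, -0.066 ]), array([ 0.584, -0.13 ])]
w7 lines [array([0.5521, 0.0301]), array([ 0.552 , -0.0358]), array([ 0.553 , -0.1019])] ptr [ 0.5414 -0.1327  0.067 ] tray [array([0.5459, 0.3305]), array([0.5397, 0.0969]), array([0.3572, 0.104 ]), array([0.3622, 0.3499])]
```

View pics/j7.png

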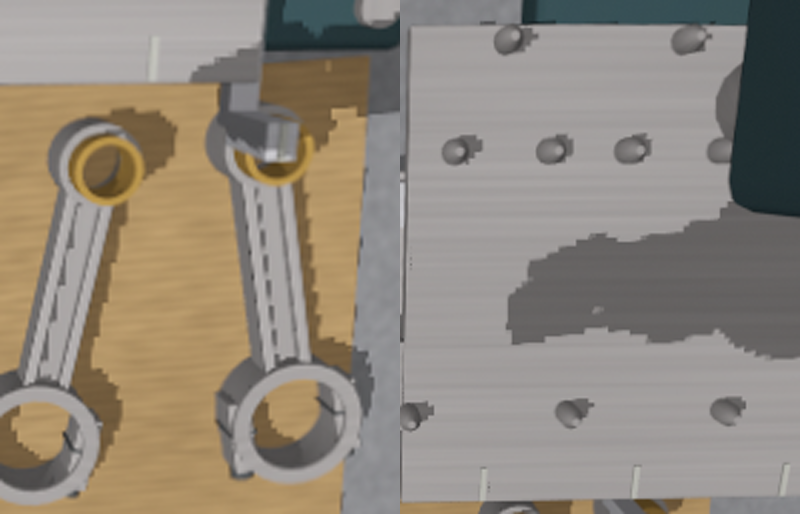

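The crop shows rod R's bush partly under the pointer at w7 (484,169), so I will draw that rod back along −x before lifting. The nest and pointer geometry come next.

Run:
```python
from h import *
from scipy.optimize import least_squares
np.set_printoptions(precision=4,suppress=True)
b,c=load("w3"),load("w7")
px3=[(393,105),(441,105),(419,54),(480,105),(510,54),(370,229),(450,228),(528,227)]
for z in(.067,.075):
    q=np.array([atz(b,u,v,z)[:2] for u,v in px3])
    # nest frame of nest3: pins: small (65-d, +-s), (65+r,0); nest2 shifted y -66
    def mod(p):
        x,y,t,d,s,r=p
        m=np.array([(.065-d,s),(.065-d,-s),(.065+r,0),(.065-d,s-.066),(.065+r,-.066),(-.045,.033),(-.045,-.033),(-.045,-.099)])
        C,S=np.cos(t),np.sin(t); return m@np.array([[C,S],[-S,C]])+[x,y]
    f=least_squares(lambda p:(mod(p)-q).ravel(),[.63,-.066,0,.012,.017,.02]); print(z,f.x,np.sqrt(np.mean(f.fun**2)))
P=cloud(b)
for u,v in px3: 
    w=P[v-9:v+10,u-9:u+10].reshape(-1,3); k=w[w[:,2]>.0635]; print(len(k),(k.min(0)+k.max(0))/2,k[:,2].max())
w4,a=load("w4"),load("w2")
print("ptr",[atz(i,u,v,.067) for i,u,v in[(c,484.5,169),(w4,503,188),(b,490,285)]])
for i,nm,box in((c,"w7",(150,190,460,500)),(w4,"w4",(165,210,475,525)),(b,"w3",(260,305,460,510))):
    r0,r1,c0,c1=box;q=cloud(i)[r0:r1,c0:c1];m=(q[...,2]>.062)&(q[...,2]<.075)&(q[...,0]<.545);k=q[m];print(nm,len(k),k.min(0) if len(k) else 0,k.max(0)if len(k) else 0)
```

```text
0.067 [ 0.6299 -0.0677  0.0137  0.0146  0.0181  0.0203] 0.0003487210712812811
0.075 [ 0.6323 -0.065   0.0128  0.0172  0.018   0.0169] 0.001067017744765321
131 [ 0.6795 -0.0496  0.0696] 0.075388227091929
136 [ 0.6805 -0.0851  0.0692] 0.07483088504473134
147 [ 0.7161 -0.0667  0.0689] 0.074325929609866
149 [ 0.6808 -0.1143  0.0692] 0.074914564241709
160 [ 0.7168 -0.1325  0.0689] 0.07430631372164137
103 [ 0.5834 -0.0357  0.0693] 0.0750646712681145
97 [ 0.5848 -0.1012  0.0691] 0.07462844404124042
110 [ 0.5855 -0.1667  0.0693] 0.07469104911898455
ptr [array([ 0.5289, -0.1438,  0.067 ]), array([ 0.5324, -0.141 ,  0.067 ]), array([ 0.5341, -0.1419,  0.067 ])]
w7 152 [ 0.5221 -0.1487  0.0623] [ 0.5342 -0.1383  0.067 ]
w4 154 [ 0.5232 -0.1488  0.062 ] [ 0.5344 -0.1377  0.0674]
w3 156 [ 0.5224 -0.1483  0.0621] [ 0.535  -0.1382  0.0673]
```

The nest fit is good to 0.35 mm. The pointer is at (0.5285, −0.1432), press yaw is 0.014 rad, and the shuttle is now at about 0.0985. The nests stand at:
- **Nest 3:** (0.6285, 0.0323)
- **Nest 2:** (0.6294, −0.0337)

Next I'll pick up the left rod.

```bash
python3 -m handwheel '[[[-0.15,0.2,0.2,0.05],[-0.15,0.4,0.5,0.094],[-0.15,0.468,0.75,0.094],[-0.15,0.468,1,0.094],[-0.15,0.468,1,0.094]]]' 42 && python3 -m handwheel '[[[0,0,0.2,0],[0,0,0.3,0],[0,0,0.36,0],[0,0,0.36,0]]]' && python3 -m handwheel '[[[0,0,0,0],[0,0,0,0],[0,0,0,0],[0,0,0,0]]]' 10
```

```text
time_s: 10.35
eef_pos: [0.4578, -0.0823, 0.0445]
eef_rot: [-0.002, 0.998, -0.07, -0.005]
wrist_force: [-0.3, 0.5, 1.3]
opening: 0.494
grasp_force: 0.0
time_s: 10.85
eef_pos: [0.4627, -0.0844, -0.0222]
eef_rot: [0.0, 0.998, -0.07, 0.0]
wrist_force: [0.2, -0.0, -0.7]
opening: 0.493
grasp_force: 0.0
time_s: 11.35
eef_pos: [0.4635, -0.0851, -0.0212]
eef_rot: [0.0, 0.998, -0.07, 0.001]
wrist_force: [-1.3, -0.6, 6.9]
opening: 0.196
grasp_force: 59.5
```

```bash
python3 -m handwheel '[[[0,0,-0.2,0],[0,0,-0.4,0],[0.1,-0.1,-0.55,0],[0.3,-0.25,-0.55,-0.03],[0.5,-0.45,-0.55,-0.06],[0.7,-0.6,-0.55,-0.1],[0.791,-0.706,-0.55,-0.103],[0.791,-0.706,-0.55,-0.103],[0.791,-0.706,-0.55,-0.103]]]'
python3 - <<'E'
from h import *
np.set_printoptions(precision=4,suppress=True)
c=snap("wrist","w8");P=cloud(c); h=cv2.cvtColor(c["color"],cv2.COLOR_RGB2HSV)
m=(P[...,2]>.11)&(h[...,1]>90)&(h[...,0]>10)&(h[...,0]<32);k=P[m];print(len(k),(k.min(0)+k.max(0))/2,k.max(0)-k.min(0))
v,u=np.nonzero(m);print(u.min(),u.max(),v.min(),v.max())
E
```

```text
time_s: 12.48
eef_pos: [0.6375, 0.0331, 0.0868]
eef_rot: [0.0, 1.0, 0.007, -0.001]
wrist_force: [-0.6, -0.4, -3.2]
opening: 0.192
grasp_force: 59.8
3683 [0.6638 0.0091 0.156 ] [0.0755 0.0702 0.0868]
281 586 179 479
```

View pics/w8.png

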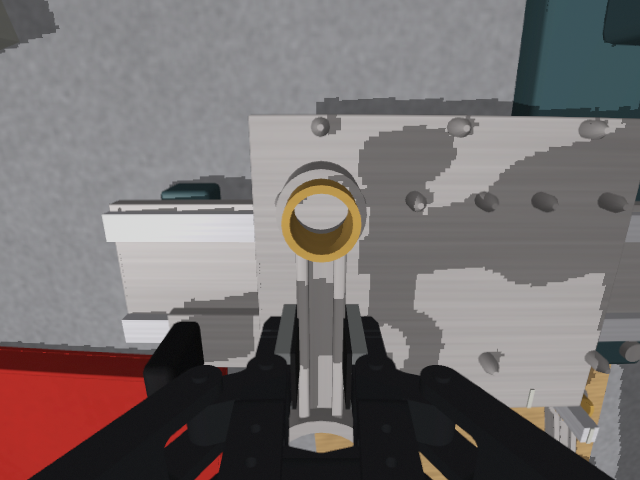

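The rod is held level, with its bush centre at (322,221), nest 3's pins at (320,127) and (418,202), and nest 2's at (459,128), (487,202) and (545,202). Checking alignment before lowering.

```bash
python3 - <<'E'
from h import *
np.set_printoptions(precision=4,suppress=True)
c=load("w8")
for z in(.142,.145):print(atz(c,322,221,z))
print(dep(c,322,184,0),dep(c,290,200,0))
for u,v in[(320,127),(418,202),(459,128),(487,202),(545,202),(594,129)]: print(atz(c,u,v,.067)[:2])
E
python3 -m handwheel '[[[0,0,0,0],[0,0,0,0]]]'
```

```text
[0.6901 0.0321 0.142 ]
[0.6909 0.0321 0.145 ]
[0.7013 0.0323 0.1421] [0.6968 0.0415 0.1437]
[0.7145 0.0331]
[ 0.6797 -0.0157]
[ 0.7153 -0.0318]
[ 0.6803 -0.0502]
[ 0.6809 -0.0797]
[ 0.7167 -0.097 ]
time_s: 12.78
eef_pos: [0.6382, 0.0326, 0.0875]
eef_rot: [-0.0, 1.0, 0.007, 0.0]
wrist_force: [0.5, -0.2, -4.2]
opening: 0.192
grasp_force: 59.8
```

```bash
python3 -m handwheel '[[[0.012,-0.004,0.05,0],[0.012,-0.004,0.12,0],[0.012,-0.004,0.18,0],[0.012,-0.004,0.22,0],[0.012,-0.004,0.25,0],[0.012,-0.004,0.25,0],[0.012,-0.004,0.25,0]]]'
```

```text
time_s: 13.65
eef_pos: [0.6412, 0.034, 0.0377]
eef_rot: [0.0, 1.0, 0.007, 0.0]
wrist_force: [0.1, 0.6, -3.4]
opening: 0.198
grasp_force: 59.8
```

```bash
python3 -m handwheel '[[[0,0,0.008,0],[0,0,0.008,0],[0,0,0.008,0]]]' && python3 -m handwheel '[[[0,0,0,0],[0,0,0,0]]]' 42 && python3 -m handwheel '[[[0,0,-0.25,0],[-0.2,0,-0.5,0],[-0.5,0.2,-0.75,0],[-0.7,0.5,-1,0],[-0.7,0.5,-1,0],[-0.7,0.5,-1,0]]]'
python3 - <<'E'
from h import *
np.set_printoptions(precision=4,suppress=True)
c=snap("wrist","w9")
E
```

```text
time_s: 14.02
eef_pos: [0.6411, 0.034, 0.0359]
eef_rot: [0.0, 1.0, 0.007, 0.0]
wrist_force: [-0.2, -0.7, -2.8]
opening: 0.194
grasp_force: 59.8
time_s: 14.28
eef_pos: [0.6415, 0.0339, 0.0363]
eef_rot: [0.0, 1.0, 0.007, 0.001]
wrist_force: [0.2, 0.1, 0.6]
opening: 0.492
grasp_force: 0.0
time_s: 15.02
eef_pos: [0.503, -0.0704, 0.2393]
eef_rot: [0.001, 1.0, 0.006, 0.003]
wrist_force: [1.0, -0.6, -0.1]
opening: 0.492
grasp_force: 0.0
```

View pics/w9.png

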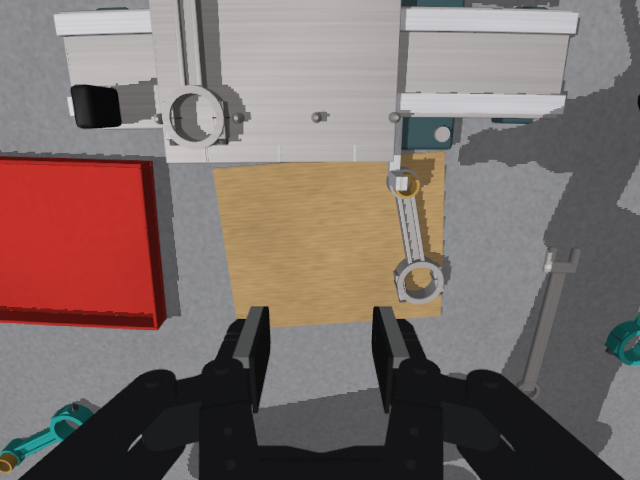

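Rod L sits in nest 3 with its big eye at (196,115), between the pins. Rod R is still on the card, bush (406,186), big eye (420,282). From here I'll work mostly from numbers.

Run:
```python
from h import *
np.set_printoptions(precision=4,suppress=True)
c=load("w9");P=cloud(c)
r=P[80:150,160:232];m=(r[...,2]>.079);k=r[m];print("L big",k[:,2].min(),np.median(k[:,2]),k[:,2].max(),(k.min(0)+k.max(0))/2,k.max(0)-k.min(0))
b=P[5:80,175:205];k=b[b[...,2]>.07];print("beam z",[np.median(k[abs(k[:,0]-x)<.005,2]) for x in(.61,.62,.63,.64,.65,.66)])
r=P[255:310,390:450];k=r[(r[...,2]>.02)&(r[...,2]<.04)];bg=(k.min(0)+k.max(0))/2;print("R big",bg,k.max(0)-k.min(0))
bs=atz(c,406,186,.037);print(bs,atz(c,420,282,.025))
d=bs-bg;print("yaw",np.arctan2(d[1],d[0]),"org",bg+d*45/110,np.hypot(*d[:2]))
r=P[205:255,395:430].reshape(-1,3);k=r[r[:,2]>.018];p=np.polyfit(k[:,0],k[:,1],1);print("beam",p,np.polyval(p,.47))
```

```text
L big 0.07900201298429488 0.08042488237467788 0.08329119327978363 [0.583  0.0317 0.0811] [0.0504 0.0499 0.0043]
beam z [np.float64(0.07581371353564248), np.float64(0.07490962321758055), np.float64(0.07467523549790223), np.float64(0.07521396989411752), np.float64(0.07463273898372952), np.float64(0.07422919885475776)]
R big [ 0.417  -0.1816  0.0229] [0.0565 0.0543 0.0057]
[ 0.5214 -0.154   0.037 ] [ 0.4161 -0.1801  0.025 ]
yaw 0.2583177152916272 org [ 0.4597 -0.1703  0.0287] 0.10794530375751948
beam [ 0.2356 -0.2782] -0.16744649655696076
```

```bash
python3 -m handwheel '[[[-0.16,0.2,0.1,-0.05],[-0.16,0.4,0.3,-0.1],[-0.16,0.485,0.5,-0.151],[-0.16,0.485,0.7,-0.151],[-0.16,0.485,0.7,-0.151],[-0.16,0.485,0.7,-0.151]]]' 42
```

```text
time_s: 15.82
eef_pos: [0.4726, -0.1651, 0.0964]
eef_rot: [0.0, 0.993, 0.121, 0.0]
wrist_force: [0.2, 0.7, 0.2]
opening: 0.49
grasp_force: 0.0
```

```bash
python3 -m handwheel '[[[-0.018,0.008,0.2,0],[-0.018,0.008,0.4,0],[-0.018,0.008,0.52,0],[-0.018,0.008,0.587,0],[-0.018,0.008,0.587,0]]]' && python3 -m handwheel '[[[0,0,0,0],[0,0,0,0],[0,0,0,0],[0,0,0,0]]]' 10 && python3 -m handwheel '[[[0,0,-0.02,0],[-0.1,0,-0.03,0],[-0.2,0,-0.03,0],[-0.25,0,-0.03,0],[-0.25,0,-0.2,0],[-0.25,0,-0.4,0],[-0.25,0,-0.55,0],[-0.25,0,-0.55,0]]]'
```

```text
time_s: 16.45
eef_pos: [0.4693, -0.1679, -0.0212]
eef_rot: [0.0, 0.993, 0.12, 0.0]
wrist_force: [-0.1, -0.3, -0.4]
opening: 0.491
grasp_force: 0.0
time_s: 16.95
eef_pos: [0.4699, -0.1683, -0.02]
eef_rot: [0.001, 0.993, 0.12, 0.001]
wrist_force: [-0.5, 2.4, 5.7]
opening: 0.194
grasp_force: 59.8
time_s: 17.95
eef_pos: [0.422, -0.1812, 0.0906]
eef_rot: [0.002, 0.993, 0.12, 0.002]
wrist_force: [-0.9, -0.1, -3.5]
opening: 0.194
grasp_force: 59.7
```

```bash
python3 -m handwheel '[[[0.1,-0.3,0,0.04],[0.25,-0.5,0,0.08],[0.45,-0.6,0,0.12],[0.65,-0.6,0,0.153],[0.85,-0.5,0,0.153],[1,-0.453,0,0.153],[1,-0.453,0,0.153],[1,-0.453,0,0.153]]]'
```

```text
time_s: 18.95
eef_pos: [0.5908, -0.0436, 0.0861]
eef_rot: [-0.001, 1.0, 0.006, -0.002]
wrist_force: [-0.0, -0.3, -2.7]
opening: 0.187
grasp_force: 60.1
```

```bash
python3 -m handwheel '[[[0.12,-0.03,0,0],[0.25,-0.047,0,0],[0.25,-0.047,0,0],[0.25,-0.047,0,0]]]'
cat > bush.py <<'E'
from h import *
np.set_printoptions(precision=4,suppress=True)
def bush(c,z):
    h=cv2.cvtColor(c["color"],cv2.COLOR_RGB2HSV)
    m=((h[...,1]>110)&(h[...,0]>10)&(h[...,0]<32)&(h[...,2]>120)).astype(np.uint8); m[:150]=0;m[300:]=0;m[:,:240]=0;m[:,400:]=0
    k=max(cv2.findContours(m,cv2.RETR_EXTERNAL,cv2.CHAIN_APPROX_NONE)[0],key=cv2.contourArea)
    e=cv2.fitEllipse(cv2.convexHull(k)); return e,atz(c,*e[0],z)
E
python3 - <<'E'
from bush import *
print(bush(load("w8"),.145)); o=ctrl.get_obs();print(o["eef_pos"]);c=snap("wrist","w10");print(bush(c,.145))
for u,v in[(0,0)]:pass
E
```

```text
time_s: 19.45
eef_pos: [0.6409, -0.0339, 0.0874]
eef_rot: [-0.0, 1.0, 0.006, -0.001]
wrist_force: [0.4, -0.3, -3.6]
opening: 0.188
grasp_force: 60.0
(((320.8045959472656, 223.0865478515625), (77.0841064453125, 79.68110656738281), 93.26179504394531), array([0.6903, 0.0325, 0.145 ]))
[ 0.6409 -0.0339  0.0874]
(((321.55078125, 216.45574951171875), (77.38410949707031, 79.15663146972656), 98.40422058105469), array([ 0.6956, -0.0349,  0.145 ]))
```

```bash
python3 -m handwheel '[[[-0.006,-0.007,0.05,0],[-0.006,-0.007,0.12,0],[-0.006,-0.007,0.18,0],[-0.006,-0.007,0.22,0],[-0.006,-0.007,0.25,0],[-0.006,-0.007,0.257,0],[-0.006,-0.007,0.257,0],[-0.006,-0.007,0.257,0]]]'
```

```text
time_s: 20.5
eef_pos: [0.6415, -0.0328, 0.0371]
eef_rot: [0.0, 1.0, 0.006, 0.0]
wrist_force: [0.7, 0.1, -3.9]
opening: 0.192
grasp_force: 60.1
```

```bash
python3 -m handwheel '[[[0,0,0,0],[0,0,0,0]]]' 42 && python3 -m handwheel '[[[0,0,-0.25,0],[-0.1,0,-0.5,0],[-0.3,-0.2,-0.75,0],[-0.4,-0.4,-1,0],[-0.4,-0.4,-1,0],[-0.4,-0.4,-1,0]]]'
cat > chk.py <<'E'
from h import *
np.set_printoptions(precision=4,suppress=True)
def chk(c,x,y):
    P=cloud(c).reshape(-1,3); P=P[~np.isnan(P[:,0])]
    k=P[(np.hypot(P[:,0]-x+.045,P[:,1]-y)<.035)&(P[:,2]>.079)&(P[:,2]<.1)]
    print("big",len(k),(k.min(0)+k.max(0))/2,k[:,2].max())
    k=P[(abs(P[:,0]-x)<.05)&(abs(P[:,1]-y)<.014)&(P[:,2]>.07)&(P[:,2]<.1)]
    print("beam",[(round(float(np.median(k[abs(k[:,0]-x-d)<.006,2])),4),round(float(np.mean(k[abs(k[:,0]-x-d)<.006,1])),4)) for d in(-.01,.01,.03)])
    k=P[(np.hypot(P[:,0]-x-.065,P[:,1]-y)<.022)&(P[:,2]>.079)]; print("small",np.percentile(k[:,2],[10,50,90,99]) if len(k) else None)
    if len(k): t=k[k[:,2]>.089]; print("bush",len(t),(t.min(0)+t.max(0))/2 if len(t) else 0)
def grip(c,y0):
    P=cloud(c); m=(c["color"].max(-1)<45)&(abs(P[...,0]-.593)<.03)&(abs(P[...,1]-y0)<.04)&(P[...,2]>.1)&(P[...,2]<.112)
    k=P[m];print("grip",len(k),(k.min(0)+k.max(0))/2)
E
python3 - <<'E'
from chk import *
c=snap("wrist","w11");chk(c,.6294,-.0337);chk(c,.6285,.0323);grip(c,.108)
print(ctrl.get_obs()["eef_pos"])
E
```

```text
time_s: 20.75
eef_pos: [0.6421, -0.0329, 0.0378]
eef_rot: [0.0, 1.0, 0.006, 0.001]
wrist_force: [-0.1, -0.1, -0.8]
opening: 0.486
grasp_force: 0.0
time_s: 21.5
eef_pos: [0.5611, 0.0466, 0.2381]
eef_rot: [0.0, 1.0, 0.006, 0.001]
wrist_force: [-0.3, -0.2, -0.9]
opening: 0.492
grasp_force: 0.0
big 1154 [ 0.5877 -0.0341  0.0808] 0.0826446398921768
beam [(0.0744, -0.0339), (0.0752, -0.0339), (0.0751, -0.0338)]
small [0.0799 0.0866 0.093  0.0939]
bush 409 [ 0.695  -0.034   0.0919]
big 1193 [0.5828 0.0319 0.0813] 0.08365932139807286
beam [(0.0744, 0.0322), (0.0749, 0.0323), (0.0743, 0.0327)]
small [0.0799 0.0865 0.093  0.0941]
bush 393 [0.6926 0.0332 0.092 ]
grip 479 [0.5919 0.1078 0.1031]
[0.5606 0.046  0.2364]
```

Both rods lie flat and seated, with their bushes 12 mm proud. I'll slide nest 2 to the pointer.

```bash
python3 -m handwheel '[[[0.08,-0.2,0,0],[0.158,-0.308,0.2,0],[0.158,-0.308,0.45,0],[0.158,-0.308,0.7,0],[0.158,-0.308,0.85,0],[0.158,-0.308,0.935,0],[0.158,-0.308,0.935,0],[0.158,-0.308,0.935,0]]]' 42 && python3 -m handwheel '[[[0,0,0,0],[0,0,0,0],[0,0,0,0],[0,0,0,0]]]' 5 && python3 -m handwheel '[[[0,0.03,0,0],[0,0.08,0,0],[0,0.16,0,0],[0,0.24,0,0],[0,0.32,0,0],[0,0.4,0,0],[0,0.47,0,0],[0,0.52,0,0],[0,0.538,0,0],[0,0.538,0,0]]]'
```

```text
time_s: 22.55
eef_pos: [0.5925, 0.1079, 0.0509]
eef_rot: [0.0, 1.0, 0.005, 0.001]
wrist_force: [0.3, -0.3, 1.0]
opening: 0.49
grasp_force: 0.0
time_s: 23.05
eef_pos: [0.5926, 0.1086, 0.0517]
eef_rot: [-0.0, 1.0, 0.006, 0.001]
wrist_force: [-1.8, 1.0, 6.3]
opening: 0.177
grasp_force: 59.8
time_s: 24.3
eef_pos: [0.5941, 0.0004, 0.0517]
eef_rot: [0.0, 1.0, 0.006, 0.002]
wrist_force: [-0.2, 0.1, 4.7]
opening: 0.179
grasp_force: 59.7
```

```bash
python3 -m handwheel '[[[0,0,0,0],[0,0,0,0]]]' 42 && python3 -m handwheel '[[[0,0,-0.3,0],[-0.2,0.2,-0.6,0],[-0.4,0.4,-0.8,0],[-0.5,0.6,-1,0],[-0.5,0.6,-1,0],[-0.5,0.6,-1,0]]]'
cat > line.py <<'E'
from h import *
np.set_printoptions(precision=4,suppress=True)
def lines(c):
    W=np.linalg.inv(c["pose"]); g=c["color"].astype(np.float32).mean(-1)
    def prof(x,z,ys):
        X=np.c_[np.full(len(ys),x),ys,np.full(len(ys),z)]@W[:3,:3].T+W[:3,3]
        p=cv2.projectPoints(X,np.zeros(3),np.zeros(3),c["K"],c["distortion"])[0].astype(np.float32)
        return cv2.remap(g,p[:,:,0],p[:,:,1],cv2.INTER_LINEAR)[:,0]
    ys=np.arange(-.25,.11,.0005); a=np.mean([prof(x,.06,ys) for x in(.551,.553,.555)],0)
    a=a-cv2.blur(a[:,None],(1,41))[:,0]
    i=[j for j in range(3,len(a)-3) if a[j]==a[j-5:j+6].max() and a[j]>8]
    print("lines",[(round(float(ys[j]),4),round(float(a[j]))) for j in i])
    yp=np.arange(-.16,-.125,.0005); b=np.mean([prof(x,.067,yp) for x in(.525,.528,.531)],0); print("ptr profile peak",yp[b.argmax()],np.round(b[::4]))
    P=cloud(c);m=(P[...,2]>.062)&(P[...,2]<.075)&(P[...,0]<.5355)&(P[...,0]>.515)&(abs(P[...,1]+.143)<.02);k=P[m];print("ptr",len(k),(k.min(0)+k.max(0))/2)
E
python3 - <<'E'
from line import *;from chk import grip
c=snap("wrist","w12");lines(c);grip(c,.0);print("w7");lines(load("w7"));print(ctrl.get_obs()["eef_pos"])
E
```

```text
time_s: 24.55
eef_pos: [0.5924, 0.0007, 0.0499]
eef_rot: [0.0, 1.0, 0.006, -0.0]
wrist_force: [0.4, 0.8, 0.7]
opening: 0.49
grasp_force: 0.0
time_s: 25.3
eef_pos: [0.4943, -0.1212, 0.2505]
eef_rot: [0.0, 1.0, 0.005, 0.001]
wrist_force: [0.2, 0.3, 1.1]
opening: 0.491
grasp_force: 0.0Traceback (most recent call last):
  File "<stdin>", line 2, in <module>
  File "line.py", line 11, in lines
    i=[j for j in range(3,len(a)-3) if a[j]==a[j-5:j+6].max() and a[j]>8]
                                             ~~~~~~~~~~~~~~^^
    return umr_maximum(a, axis, None, out, keepdims, initial, where)
ValueError: zero-size array to reduction operation maximum which has no identity
```

```bash
sed -i 's/range(3,len(a)-3)/range(6,len(a)-6)/' line.py
python3 - <<'E'
from line import *;from chk import grip
c=load("w12");lines(c);grip(c,.0);print("w7");lines(load("w7"));print(ctrl.get_obs()["eef_pos"])
r=c["color"][90:230,230:470];cv2.imwrite("pics/k12.png",cv2.resize(r,(800,467),interpolation=cv2.INTER_CUBIC)[:,:,::-1])
E
```

```text
lines [(-0.2395, 9), (-0.2105, 15), (-0.1445, 13), (-0.0785, 10), (-0.0455, 20)]
ptr profile peak -0.13999999999999999 [144. 143. 142. 141. 141. 141. 186. 202. 191. 195. 203. 157. 143. 142.
 143. 143. 143. 143.]
ptr 152 [ 0.5289 -0.1435  0.0645]
grip 508 [ 0.5927 -0.0019  0.1032]
w7
lines [(-0.1575, 10), (-0.135, 11), (-0.1145, 12), (-0.1015, 16), (-0.035, 15), (0.0305, 11), (0.064, 18)]
ptr profile peak -0.13949999999999999 [145. 140. 113. 109. 124.  93. 103. 137. 133. 124. 156. 138.  95.  96.
 102. 105. 101. 127.]
ptr 152 [ 0.5282 -0.1435  0.0647]
[ 0.494  -0.1201  0.2491]
```

Nest 2 stands 1.3 mm past the pointer, within tolerance. Now the lever: approach the ball from above and measure before closing.

```bash
python3 -m handwheel '[[[0,0,-0.3,0],[0,0.1,-0.58,0],[0.15,0.3,-0.58,0],[0.308,0.467,-0.58,0],[0.308,0.467,-0.58,0],[0.308,0.467,-0.58,0],[0.308,0.467,-0.58,0]]]' 55
python3 - <<'E'
from h import *
np.set_printoptions(precision=4,suppress=True)
for n in("wrist","scene","side"):
    c=snap(n,"b_"+n);P=cloud(c);m=(c["color"].max(-1)<70)&(np.linalg.norm(P-[.5567,-.213,.3007],axis=-1)<.024);k=P[m]
    from scipy.optimize import least_squares
    f=least_squares(lambda p:np.linalg.norm(k-p,axis=1)-.016,[.5567,-.213,.3007],loss="soft_l1",f_scale=.001);print(n,len(k),f.x)
print(ctrl.get_obs()["eef_pos"])
E
```

```text
time_s: 26.22
eef_pos: [0.5564, -0.2116, 0.3655]
eef_rot: [-0.0, 1.0, 0.006, -0.0]
wrist_force: [-0.5, -0.5, 0.7]
opening: 0.643
grasp_force: 0.0
wrist 1888 [ 0.5565 -0.213   0.2993]
scene 82 [ 0.5581 -0.211   0.3009]
side 53 [ 0.5567 -0.2106  0.3018]
[ 0.5565 -0.2123  0.3665]
```

```bash
python3 -m handwheel '[[[0,0,0.15,0],[0,0,0.3,0],[0,0,0.42,0],[0,0,0.52,0],[0,0,0.555,0],[0,0,0.555,0]]]' && python3 -m handwheel '[[[0,0,0,0],[0,0,0,0],[0,0,0,0],[0,0,0,0]]]' 20
```

```text
time_s: 27.12
eef_pos: [0.5565, -0.213, 0.2552]
eef_rot: [0.0, 1.0, 0.006, 0.0]
wrist_force: [-0.4, -0.7, 1.0]
opening: 0.644
grasp_force: 0.0
time_s: 27.62
eef_pos: [0.5569, -0.2118, 0.2565]
eef_rot: [-0.001, 1.0, 0.006, 0.001]
wrist_force: [-2.8, 4.9, 4.3]
opening: 0.34
grasp_force: 58.8
```

```bash
python3 -m handwheel '[[[-0.024,0,0.041,0],[-0.046,0,0.083,0],[-0.066,0,0.126,0],[-0.084,0,0.17,0],[-0.1,0,0.215,0],[-0.113,0,0.26,0],[-0.124,0,0.307,0],[-0.133,0,0.353,0],[-0.139,0,0.4,0],[-0.143,0,0.448,0]]]'
```

```text
time_s: 28.88
eef_pos: [0.529, -0.2122, 0.1675]
eef_rot: [-0.001, 1.0, 0.006, 0.001]
wrist_force: [-1.6, 7.7, 10.0]
opening: 0.345
grasp_force: 63.2
```

```bash
python3 -m handwheel '[[[0,0,0.048,0],[0,0,0.095,0],[0.002,0,0.142,0],[0.008,0,0.19,0],[0.016,0,0.237,0],[0.026,0,0.282,0],[0.038,0,0.328,0],[0.053,0,0.373,0],[0.07,0,0.418,0],[0.081,0,0.444,0]]]' && python3 -m handwheel '[[[0,0,0,0],[0,0,0,0]]]'
python3 - <<'E'
from h import *
np.set_printoptions(precision=4,suppress=True)
c=snap("wrist","w13");P=cloud(c);m=(c["color"].max(-1)<60)&(np.linalg.norm(P-[.5421,-.213,.1275],axis=-1)<.03);k=P[m]
from scipy.optimize import least_squares
f=least_squares(lambda p:np.linalg.norm(k-p,axis=1)-.016,[.5421,-.213,.1275],loss="soft_l1",f_scale=.001);print(len(k),f.x, ctrl.get_obs()["eef_pos"])
for n in("scene","side"):
    c=snap(n,"d_"+n);P=cloud(c);m=(np.hypot(P[...,0]-.6945,P[...,1]+.141)<.012)&(P[...,2]>.24);k=P[m];print(n,"ram top",len(k),np.percentile(k[:,2],[50,95]) if len(k) else 0)
    P=cloud(load(n+"0"));m=(np.hypot(P[...,0]-.6945,P[...,1]+.141)<.012)&(P[...,2]>.24);k=P[m];print(n,"ram top before",len(k),np.percentile(k[:,2],[50,95]) if len(k) else 0)
E
```

```text
time_s: 30.12
eef_pos: [0.5469, -0.212, 0.0792]
eef_rot: [-0.001, 1.0, 0.006, 0.002]
wrist_force: [-1.0, 10.2, 14.4]
opening: 0.342
grasp_force: 67.7
time_s: 30.38
eef_pos: [0.5468, -0.2119, 0.0796]
eef_rot: [-0.001, 1.0, 0.006, 0.002]
wrist_force: [0.4, 10.2, 12.8]
opening: 0.343
grasp_force: 67.9
7997 [ 0.5427 -0.2132  0.1295] [ 0.5468 -0.212   0.0796]
scene ram top 36 [0.2857 0.2892]
scene ram top before 41 [0.3034 0.3058]
side ram top 55 [0.2821 0.2891]
side ram top before 64 [0.2895 0.3072]
```

```bash
python3 -m handwheel '[[[0.008,0,0.017,0],[0.016,0,0.034,0],[0.016,0,0.034,0],[0.016,0,0.034,0]]]'
python3 - <<'E'
from h import *
np.set_printoptions(precision=4,suppress=True)
for n in("scene","side"):
    c=snap(n,"d2_"+n);P=cloud(c);m=(np.hypot(P[...,0]-.6945,P[...,1]+.141)<.012)&(P[...,2]>.24);k=P[m];print(n,"ram top",len(k),np.percentile(k[:,2],[50,95]) if len(k) else 0)
E
```

```text
time_s: 31.02
eef_pos: [0.5508, -0.212, 0.0744]
eef_rot: [-0.0, 1.0, 0.006, 0.003]
wrist_force: [-1.5, 12.2, 21.7]
opening: 0.338
grasp_force: 60.1
scene ram top 39 [0.2856 0.2878]
side ram top 53 [0.2759 0.2889]
```

The upward force rose from 13 N to 22 N over the last 5 mm, so the lever is at its stop. I'll ease it back up at 0.4 rad/s.

```bash
python3 -m handwheel '[[[-0.017,0,-0.045,0],[-0.032,0,-0.09,0],[-0.045,0,-0.135,0],[-0.055,0,-0.181,0],[-0.063,0,-0.228,0],[-0.068,0,-0.276,0],[-0.071,0,-0.323,0],[-0.072,0,-0.37,0],[-0.07,0,-0.418,0],[-0.066,0,-0.465,0]]]' && python3 -m handwheel '[[[0.006,0,-0.047,0],[0.015,0,-0.094,0],[0.026,0,-0.14,0],[0.04,0,-0.186,0],[0.055,0,-0.231,0],[0.072,0,-0.275,0],[0.093,0,-0.318,0],[0.114,0,-0.36,0],[0.14,0,-0.401,0],[0.14,0,-0.401,0]]]'
```

```text
time_s: 32.38
eef_pos: [0.532, -0.2119, 0.1632]
eef_rot: [-0.002, 1.0, 0.005, -0.003]
wrist_force: [-8.7, 4.8, 3.5]
opening: 0.34
grasp_force: 77.7
time_s: 33.62
eef_pos: [0.5573, -0.2116, 0.2413]
eef_rot: [-0.002, 1.0, 0.005, -0.006]
wrist_force: [-19.1, 5.7, 0.4]
opening: 0.345
grasp_force: 79.0
```

```bash
python3 -m handwheel '[[[-0.01,0,-0.015,0],[-0.02,0,-0.03,0],[-0.02,0,-0.04,0],[-0.02,0,-0.04,0]]]'
python3 - <<'E'
from h import *
from scipy.optimize import least_squares
np.set_printoptions(precision=4,suppress=True)
c=snap("wrist","w14");P=cloud(c);m=(c["color"].max(-1)<60)&(np.linalg.norm(P-[.5567,-.213,.300],axis=-1)<.025);k=P[m]
f=least_squares(lambda p:np.linalg.norm(k-p,axis=1)-.016,[.5567,-.213,.300],loss="soft_l1",f_scale=.001);print(len(k),f.x)
for n in("scene","side"):
    c=snap(n,"u_"+n);P=cloud(c);m=(np.hypot(P[...,0]-.6945,P[...,1]+.141)<.012)&(P[...,2]>.24);k=P[m];print(n,"ram top",len(k),np.percentile(k[:,2],[50,95]))
E
```

```text
time_s: 34.12
eef_pos: [0.5574, -0.2113, 0.2418]
eef_rot: [-0.003, 1.0, 0.006, -0.003]
wrist_force: [16.8, -3.7, -43.8]
opening: 0.343
grasp_force: 76.1
8707 [ 0.5569 -0.213   0.2995]
scene ram top 45 [0.3027 0.3059]
side ram top 71 [0.2859 0.3069]
```

Lever at rest. Releasing, then checking the bush.

```bash
python3 -m handwheel '[[[0,0,0.02,0],[0,0,0.02,0]]]' && python3 -m handwheel '[[[0,0,0,0],[0,0,0,0],[0,0,0,0]]]' 55 && python3 -m handwheel '[[[0,0,-0.2,0],[0,0,-0.4,0],[-0.1,-0.1,-0.55,0],[-0.3,-0.4,-0.5,0],[-0.35,-0.7,-0.2,0],[-0.35,-0.9,-0.05,0],[-0.35,-0.9,-0.05,0],[-0.35,-0.9,-0.05,0]]]'
python3 - <<'E'
from line import *;from chk import *
c=snap("wrist","w15");lines(c);grip(c,0);print(ctrl.get_obs()["eef_pos"])
for n in("scene","side"):
    c=snap(n,"v_"+n);P=cloud(c).reshape(-1,3)
    for nm,x,y in(("n2",.6945,-.142),("n3",.6937,-.076)):
        k=P[(np.hypot(P[:,0]-x,P[:,1]-y)<.014)&(P[:,2]>.079)&(P[:,2]<.099)];print(n,nm,len(k),np.percentile(k[:,2],[20,50,80,95])if len(k) else 0)
    k=P[(np.hypot(P[:,0]-.6945,P[:,1]+.141)<.012)&(P[:,2]>.24)];print("ram top",np.percentile(k[:,2],95))
E
```

```text
time_s: 34.52
eef_pos: [0.5575, -0.2114, 0.2416]
eef_rot: [-0.002, 1.0, 0.006, -0.002]
wrist_force: [9.7, -0.2, -26.0]
opening: 0.343
grasp_force: 77.3
time_s: 34.9
eef_pos: [0.5589, -0.2137, 0.2488]
eef_rot: [0.001, 1.0, 0.006, 0.001]
wrist_force: [0.3, 0.5, 0.4]
opening: 0.645
grasp_force: 0.0
time_s: 35.9
eef_pos: [0.4864, -0.0336, 0.2575]
eef_rot: [0.0, 1.0, 0.007, 0.0]
wrist_force: [-0.1, -0.7, -0.0]
opening: 0.642
grasp_force: 0.0
lines [(-0.211, 18), (-0.193, 15), (-0.1725, 13), (-0.145, 17), (-0.079, 17), (-0.0455, 15)]
ptr profile peak -0.13999999999999999 [143. 143. 144. 144. 144. 144. 140. 132. 125. 152. 199. 170. 132. 134.
 135. 136. 141. 141.]
ptr 141 [ 0.5289 -0.1433  0.0645]
grip 664 [ 0.5925 -0.0013  0.1033]
[ 0.4871 -0.0346  0.2584]
scene n2 7 [0.0797 0.0815 0.0816 0.0919]
scene n3 36 [0.0819 0.0881 0.0916 0.094 ]
ram top 0.30767327836208125
side n2 16 [0.0813 0.0825 0.0885 0.097 ]
side n3 12 [0.0829 0.087  0.0925 0.0952]
ram top 0.3061595589897231
```

```bash
python3 -m handwheel '[[[0.25,-0.08,0,0],[0.53,-0.162,0.2,0],[0.53,-0.162,0.45,0],[0.53,-0.162,0.7,0],[0.53,-0.162,0.9,0],[0.53,-0.162,1,0],[0.53,-0.162,1,0],[0.53,-0.162,1,0]]]' 42 && python3 -m handwheel '[[[0,0,0.04,0],[0,0,0.04,0],[0,0,0.04,0]]]' && python3 -m handwheel '[[[0,0,0,0],[0,0,0,0],[0,0,0,0],[0,0,0,0]]]' 5 && python3 -m handwheel '[[[0,0.03,0,0],[0,0.08,0,0],[0,0.15,0,0],[0,0.22,0,0],[0,0.28,0,0],[0,0.31,0,0],[0,0.316,0,0],[0,0.316,0,0]]]'
```

```text
time_s: 37.05
eef_pos: [0.5936, -0.001, 0.059]
eef_rot: [0.0, 1.0, 0.005, 0.002]
wrist_force: [-0.0, -0.8, 0.4]
opening: 0.494
grasp_force: 0.0
time_s: 37.42
eef_pos: [0.5919, -0.0002, 0.0492]
eef_rot: [0.0, 1.0, 0.006, 0.0]
wrist_force: [0.8, 0.0, 0.8]
opening: 0.49
grasp_force: 0.0
time_s: 37.92
eef_pos: [0.5919, -0.0001, 0.0493]
eef_rot: [-0.0, 1.0, 0.006, 0.0]
wrist_force: [-3.0, 1.3, 5.0]
opening: 0.177
grasp_force: 59.9
time_s: 38.92
eef_pos: [0.5928, -0.0635, 0.0493]
eef_rot: [0.0, 1.0, 0.006, 0.0]
wrist_force: [-0.1, 2.2, 6.3]
opening: 0.176
grasp_force: 60.1
```

Release and check the line.

```bash
python3 -m handwheel '[[[0,0,0,0],[0,0,0,0]]]' 42 && python3 -m handwheel '[[[0,0,-0.3,0],[-0.2,0.1,-0.6,0],[-0.4,0.2,-0.8,0],[-0.5,0.3,-1,0],[-0.5,0.3,-1,0],[-0.5,0.3,-1,0]]]'
python3 - <<'E'
from line import *;from chk import *
c=snap("wrist","w16");lines(c);grip(c,-.065);print(ctrl.get_obs()["eef_pos"])
for n in("scene","side"):
    c=snap(n,"x_"+n);P=cloud(c).reshape(-1,3)
    for nm,x,y in(("n2",.6954,-.208),("n3",.6945,-.142)):
        k=P[(np.hypot(P[:,0]-x,P[:,1]-y)<.014)&(P[:,2]>.079)&(P[:,2]<.099)];print(n,nm,len(k),np.percentile(k[:,2],[20,50,80,95])if len(k) else 0)
E
```

```text
time_s: 39.17
eef_pos: [0.5923, -0.0636, 0.0485]
eef_rot: [0.0, 1.0, 0.006, -0.0]
wrist_force: [-0.3, -1.2, 1.1]
opening: 0.489
grasp_force: 0.0
time_s: 39.92
eef_pos: [0.493, -0.1246, 0.2484]
eef_rot: [-0.0, 1.0, 0.005, -0.0]
wrist_force: [-0.8, 0.6, -1.1]
opening: 0.491
grasp_force: 0.0
lines [(-0.2085, 17), (-0.1425, 16), (-0.1085, 17)]
ptr profile peak -0.14049999999999999 [142. 141. 140. 140. 140. 139. 187. 200. 190. 193. 200. 155. 141. 141.
 141. 141. 142. 142.]
ptr 168 [ 0.5288 -0.1435  0.0647]
grip 634 [ 0.5938 -0.0656  0.1033]
[ 0.4928 -0.1241  0.2476]
scene n2 0 0
scene n3 7 [0.0815 0.0897 0.0925 0.0962]
side n2 20 [0.0806 0.0832 0.0855 0.0864]
side n3 29 [0.0824 0.0876 0.0927 0.0943]
```

Line 3 is within 1 mm of the pointer. Lever stroke again.

```bash
python3 -m handwheel '[[[0,0,-0.3,0],[0,0.1,-0.59,0],[0.15,0.3,-0.59,0],[0.313,0.447,-0.59,0],[0.313,0.447,-0.59,0],[0.313,0.447,-0.59,0],[0.313,0.447,-0.59,0]]]' 55 && python3 -m handwheel '[[[0,0,0.15,0],[0,0,0.3,0],[0,0,0.42,0],[0,0,0.52,0],[0,0,0.555,0],[0,0,0.555,0]]]' && python3 -m handwheel '[[[0,0,0,0],[0,0,0,0],[0,0,0,0],[0,0,0,0]]]' 20
```

```text
time_s: 40.95
eef_pos: [0.5565, -0.2123, 0.3669]
eef_rot: [-0.0, 1.0, 0.006, -0.0]
wrist_force: [-0.7, -0.0, 0.6]
opening: 0.643
grasp_force: 0.0
time_s: 41.7
eef_pos: [0.5567, -0.2129, 0.2563]
eef_rot: [0.0, 1.0, 0.006, 0.0]
wrist_force: [0.3, -0.0, 0.3]
opening: 0.646
grasp_force: 0.0
time_s: 42.2
eef_pos: [0.557, -0.2117, 0.2574]
eef_rot: [-0.001, 1.0, 0.006, 0.0]
wrist_force: [-3.3, 5.7, 4.8]
opening: 0.343
grasp_force: 58.7
```

```bash
python3 -m handwheel '[[[-0.024,0,0.041,0],[-0.046,0,0.083,0],[-0.066,0,0.126,0],[-0.084,0,0.17,0],[-0.1,0,0.215,0],[-0.113,0,0.26,0],[-0.124,0,0.307,0],[-0.133,0,0.353,0],[-0.139,0,0.4,0],[-0.143,0,0.448,0]]]' && python3 -m handwheel '[[[0,0,0.048,0],[0,0,0.095,0],[0.002,0,0.142,0],[0.008,0,0.19,0],[0.016,0,0.237,0],[0.026,0,0.282,0],[0.038,0,0.328,0],[0.053,0,0.373,0],[0.07,0,0.418,0],[0.081,0,0.444,0]]]' && python3 -m handwheel '[[[0.005,0,0.017,0],[0.01,0,0.04,0],[0.01,0,0.04,0],[0.01,0,0.04,0]]]'
```

```text
time_s: 43.45
eef_pos: [0.5292, -0.2121, 0.1684]
eef_rot: [-0.001, 1.0, 0.006, 0.001]
wrist_force: [-2.5, 7.3, 10.0]
opening: 0.34
grasp_force: 63.5
time_s: 44.7
eef_pos: [0.5463, -0.2119, 0.0798]
eef_rot: [-0.001, 1.0, 0.006, 0.002]
wrist_force: [-3.3, 9.9, 13.3]
opening: 0.341
grasp_force: 69.2
time_s: 45.2
eef_pos: [0.5504, -0.2121, 0.0749]
eef_rot: [-0.0, 1.0, 0.005, 0.004]
wrist_force: [-1.2, 14.1, 24.3]
opening: 0.339
grasp_force: 63.5
```

Run:
```python
from h import *
from scipy.optimize import least_squares
np.set_printoptions(precision=4,suppress=True)
c=snap("wrist","w17")
for c in(c,load("w13"),load("w14")):
    P=cloud(c);z0=[.5567,-.213,.300] if c is not None and np.linalg.norm(c["pose"][:3,3])>9 else [.5421,-.213,.1275]
    best=None
    for z0 in([.5567,-.213,.300],[.5421,-.213,.1275]):
        m=(c["color"].max(-1)<60)&(np.linalg.norm(P-z0,axis=-1)<.022)&(abs(P[...,1]+.213)<.012);k=P[m]
        if len(k)<200: continue
        f=least_squares(lambda p:np.linalg.norm(k-p,axis=1)-.016,z0,loss="soft_l1",f_scale=.001);p=f.x
        print(len(k),p,"theta",np.radians(32)-np.arctan2(p[2]-.2,.7177-p[0]))
for n in("scene","side"):
    c=snap(n,"y_"+n);P=cloud(c);m=(np.hypot(P[...,0]-.6945,P[...,1]+.141)<.012)&(P[...,2]>.24);k=P[m];print(n,len(k),np.percentile(k[:,2],[50,95]))
```

```text
4317 [ 0.5418 -0.2132  0.1261] theta 0.9562880553534407
4327 [ 0.5404 -0.2132  0.1297] theta 0.9359373125781634
6302 [ 0.5566 -0.213   0.2995] theta 0.00530399602717746
scene 36 [0.2858 0.2889]
side 51 [0.2794 0.2888]
```

Lever at 0.956 rad: at the stop. Easing up.

```bash
python3 -m handwheel '[[[-0.017,0,-0.045,0],[-0.036,0,-0.09,0],[-0.052,0,-0.135,0],[-0.065,0,-0.181,0],[-0.075,0,-0.228,0],[-0.083,0,-0.276,0],[-0.09,0,-0.323,0],[-0.092,0,-0.37,0],[-0.09,0,-0.418,0],[-0.086,0,-0.465,0]]]' && python3 -m handwheel '[[[0.006,0,-0.047,0],[0.015,0,-0.094,0],[0.026,0,-0.14,0],[0.04,0,-0.186,0],[0.055,0,-0.231,0],[0.072,0,-0.275,0],[0.093,0,-0.318,0],[0.114,0,-0.36,0],[0.13,0,-0.395,0],[0.13,0,-0.41,0]]]' && python3 -m handwheel '[[[0,0,0,0],[0,0,0,0]]]'
python3 - <<'E'
from h import *
from scipy.optimize import least_squares
np.set_printoptions(precision=4,suppress=True)
c=snap("wrist","w18");P=cloud(c);z0=[.5567,-.213,.300]
m=(c["color"].max(-1)<60)&(np.linalg.norm(P-z0,axis=-1)<.022)&(abs(P[...,1]+.213)<.012);k=P[m]
p=least_squares(lambda p:np.linalg.norm(k-p,axis=1)-.016,z0,loss="soft_l1",f_scale=.001).x
print(len(k),p,"theta",np.radians(32)-np.arctan2(p[2]-.2,.7177-p[0]))
E
```

```text
time_s: 46.6
eef_pos: [0.5262, -0.212, 0.1627]
eef_rot: [-0.002, 1.0, 0.005, -0.003]
wrist_force: [-13.0, 4.7, 3.6]
opening: 0.34
grasp_force: 77.4
time_s: 47.85
eef_pos: [0.5567, -0.2116, 0.2442]
eef_rot: [-0.001, 1.0, 0.006, 0.001]
wrist_force: [11.8, 3.2, -15.0]
opening: 0.34
grasp_force: 75.8
time_s: 48.1
eef_pos: [0.5567, -0.2116, 0.2442]
eef_rot: [-0.001, 1.0, 0.006, 0.001]
wrist_force: [7.7, 4.1, -5.7]
opening: 0.338
grasp_force: 76.4
6113 [ 0.5565 -0.213   0.2994] theta 0.006139091930753682
```

```bash
python3 -m handwheel '[[[0,0,0,0],[0,0,0,0],[0,0,0,0]]]' 50 && python3 -m handwheel '[[[0,0,-0.2,0],[0,0,-0.4,0],[0,-0.1,-0.55,0],[0.05,-0.4,-0.5,0],[0.1,-0.7,-0.2,0],[0.175,-0.735,0.1,0],[0.175,-0.735,0.3,0],[0.175,-0.735,0.5,0],[0.175,-0.735,0.5,0],[0.175,-0.735,0.5,0]]]' 42
```

```text
time_s: 48.52
eef_pos: [0.5553, -0.2137, 0.2451]
eef_rot: [0.0, 1.0, 0.005, 0.0]
wrist_force: [0.1, -0.7, -0.2]
opening: 0.587
grasp_force: 0.0
time_s: 49.78
eef_pos: [0.5898, -0.0666, 0.1467]
eef_rot: [0.0, 1.0, 0.005, 0.001]
wrist_force: [0.6, -0.2, 1.0]
opening: 0.49
grasp_force: 0.0
```

```bash
python3 -m handwheel '[[[0.015,-0.005,0.15,0],[0.015,-0.005,0.3,0],[0.015,-0.005,0.42,0],[0.015,-0.005,0.485,0],[0.015,-0.005,0.485,0]]]' && python3 -m handwheel '[[[0,0,0,0],[0,0,0,0],[0,0,0,0],[0,0,0,0]]]' 5 && python3 -m handwheel '[[[0,-0.04,0,0],[0,-0.12,0,0],[0,-0.22,0,0],[0,-0.33,0,0],[0,-0.44,0,0],[0,-0.55,0,0],[0,-0.66,0,0],[0,-0.77,0,0],[0,-0.84,0,0],[0,-0.87,0,0]]]' && python3 -m handwheel '[[[0,0,0,0],[0,0,0,0],[0,0,0,0]]]' 42 && python3 -m handwheel '[[[0,0,-0.3,0],[-0.1,0.1,-0.6,0],[-0.1,0.2,-0.8,0],[-0.15,0.3,-1,0],[-0.15,0.3,-1,0],[-0.15,0.3,-1,0]]]'
python3 - <<'E'
from chk import *;from line import *
c=snap("wrist","w19");grip(c,.108);lines(c)
chk(c,.6294,-.0337);chk(c,.6285,.0323)
print(ctrl.get_obs()["eef_pos"])
E
```

```text
time_s: 50.4
eef_pos: [0.5922, -0.0653, 0.0484]
eef_rot: [0.0, 1.0, 0.006, 0.001]
wrist_force: [-0.4, -0.3, -0.5]
opening: 0.491
grasp_force: 0.0
time_s: 50.9
eef_pos: [0.5928, -0.0652, 0.0493]
eef_rot: [0.0, 1.0, 0.006, 0.001]
wrist_force: [-1.5, 1.1, 5.9]
opening: 0.176
grasp_force: 60.1
time_s: 52.15
eef_pos: [0.5904, 0.1091, 0.0494]
eef_rot: [0.001, 1.0, 0.006, 0.001]
wrist_force: [-3.5, -5.2, 8.9]
opening: 0.176
grasp_force: 60.6
time_s: 52.52
eef_pos: [0.5896, 0.1089, 0.0474]
eef_rot: [-0.0, 1.0, 0.005, -0.0]
wrist_force: [-0.5, 0.1, 1.3]
opening: 0.492
grasp_force: 0.0
time_s: 53.28
eef_pos: [0.5599, 0.0487, 0.2468]
eef_rot: [-0.0, 1.0, 0.005, -0.0]
wrist_force: [-0.9, -0.5, 0.4]
opening: 0.494
grasp_force: 0.0
grip 460 [0.5917 0.1079 0.1033]
lines [(-0.1985, 24), (-0.157, 22), (-0.1335, 35), (-0.101, 18), (-0.035, 17), (0.0645, 14), (0.0795, 23), (0.094, 14)]
ptr profile peak -0.13899999999999998 [143. 143. 143. 143. 143. 143. 152. 196. 194. 179. 196. 193. 134. 136.
 136. 139. 138. 139.]
ptr 155 [ 0.5287 -0.1436  0.0643]
big 1087 [ 0.5852 -0.0337  0.0808] 0.08256343738517946
beam [(0.0752, -0.0339), (0.0751, -0.0339), (0.0752, -0.0337)]
small [0.0796 0.0805 0.0815 0.0823]
bush 0 0
big 1115 [0.5826 0.0281 0.0809] 0.0826910443924524
beam [(0.0742, 0.0282), (0.0756, 0.0283), (0.0747, 0.0284)]
small [0.0796 0.0806 0.0815 0.0823]
bush 0 0
[0.5596 0.049  0.2461]
```

Both bushes are flush, with tops at 0.0815. I'll pick the nest 2 rod for the tray.

```bash
python3 -m handwheel '[[[0.2,0.2,0,0],[0.402,0.418,0.1,0],[0.402,0.418,0.3,0],[0.402,0.418,0.55,0],[0.402,0.418,0.8,0],[0.402,0.418,0.95,0],[0.402,0.418,1,0],[0.402,0.418,1,0]]]' 42 && python3 -m handwheel '[[[0,0,0.04,0],[0,0,0.04,0],[0,0,0.04,0]]]' && python3 -m handwheel '[[[0,0,0,0],[0,0,0,0],[0,0,0,0],[0,0,0,0]]]' 10 && python3 -m handwheel '[[[0,0,-0.1,0],[0,0,-0.2,0],[0,0,-0.3,0],[0,0,-0.4,0],[0,0,-0.45,0],[0,0,-0.45,0]]]'
```

```text
time_s: 54.32
eef_pos: [0.641, -0.0334, 0.0465]
eef_rot: [-0.0, 1.0, 0.006, -0.001]
wrist_force: [-0.1, -0.3, -0.2]
opening: 0.495
grasp_force: 0.0
time_s: 54.7
eef_pos: [0.6421, -0.034, 0.0403]
eef_rot: [0.0, 1.0, 0.006, 0.001]
wrist_force: [0.3, 0.1, -0.3]
opening: 0.493
grasp_force: 0.0
time_s: 55.2
eef_pos: [0.6421, -0.034, 0.0403]
eef_rot: [0.0, 1.0, 0.006, 0.001]
wrist_force: [-1.1, 1.3, 5.9]
opening: 0.19
grasp_force: 61.2
time_s: 55.95
eef_pos: [0.6422, -0.0341, 0.1307]
eef_rot: [0.0, 1.0, 0.006, 0.001]
wrist_force: [0.3, -0.2, -3.9]
opening: 0.188
grasp_force: 60.0
```

```bash
python3 -m handwheel '[[[-0.15,-0.1,0,0],[-0.35,-0.25,0,0],[-0.55,-0.45,0,0.02],[-0.75,-0.65,0,0.03],[-0.9,-0.85,0,0.03],[-0.902,-1,0,0.03],[-0.902,-1,0,0.03],[-0.902,-1,0,0.03]]]'
```

```text
time_s: 56.95
eef_pos: [0.4586, 0.1636, 0.129]
eef_rot: [0.0, 1.0, -0.017, -0.001]
wrist_force: [-0.2, -0.6, -3.9]
opening: 0.188
grasp_force: 60.2
```

```bash
python3 -m handwheel '[[[0,-0.09,0.12,0],[0,-0.09,0.28,0],[0,-0.09,0.43,0],[0,-0.09,0.55,0],[0,-0.09,0.63,0],[0,-0.09,0.68,0],[0,-0.09,0.7,0],[0,-0.09,0.7,0],[0,-0.09,0.71,0],[0,-0.09,0.71,0]]]'
```

```text
time_s: 58.2
eef_pos: [0.4598, 0.1821, -0.0121]
eef_rot: [-0.0, 1.0, -0.017, 0.0]
wrist_force: [0.4, 0.2, -3.4]
opening: 0.19
grasp_force: 60.1
```

```bash
python3 -m handwheel '[[[0,0,0.008,0],[0,0,0.016,0],[0,0,0.016,0]]]' && python3 -m handwheel '[[[0,0,0,0],[0,0,0,0]]]' 42 && python3 -m handwheel '[[[0,0,-0.25,0],[0,0,-0.5,0],[0.2,0.2,-0.8,0],[0.5,0.5,-1,0],[0.7,0.6,-1,-0.03],[0.7,0.6,-1,-0.03],[0.7,0.6,-1,-0.03]]]'
python3 - <<'E'
from chk import *
c=snap("wrist","w20");chk(c,.6285,.0283);print(ctrl.get_obs()["eef_pos"])
E
```

```text
time_s: 58.58
eef_pos: [0.4596, 0.182, -0.0157]
eef_rot: [-0.0, 1.0, -0.017, 0.0]
wrist_force: [-0.9, -0.3, -2.9]
opening: 0.19
grasp_force: 60.2
time_s: 58.82
eef_pos: [0.4601, 0.1821, -0.0153]
eef_rot: [-0.0, 1.0, -0.017, 0.0]
wrist_force: [-0.1, 0.1, -0.6]
opening: 0.494
grasp_force: 0.0
time_s: 59.7
eef_pos: [0.5971, 0.0557, 0.1851]
eef_rot: [0.0, 1.0, 0.004, 0.001]
wrist_force: [-0.4, 0.0, 0.1]
opening: 0.492
grasp_force: 0.0
big 1477 [0.5864 0.0277 0.0811] 0.0832543256149883
beam [(0.0756, 0.028), (0.0743, 0.0282), (0.0751, 0.0283)]
small [0.0796 0.0806 0.0815 0.0822]
bush 0 0
[0.5956 0.0569 0.1842]
```

```bash
python3 -m handwheel '[[[0.12,0.08,0,0],[0.221,0.145,0.15,0],[0.221,0.145,0.35,0],[0.221,0.145,0.55,0],[0.221,0.145,0.68,0],[0.221,0.145,0.726,0],[0.221,0.145,0.726,0]]]' 42 && python3 -m handwheel '[[[0,0,0,0],[0,0,0,0],[0,0,0,0],[0,0,0,0]]]' 10 && python3 -m handwheel '[[[0,0,-0.1,0],[0,0,-0.2,0],[0,0,-0.3,0],[0,0,-0.4,0],[0,0,-0.45,0],[0,0,-0.45,0]]]'
```

```text
time_s: 60.62
eef_pos: [0.6392, 0.0296, 0.0389]
eef_rot: [-0.0, 1.0, 0.006, -0.001]
wrist_force: [0.3, 0.3, -0.2]
opening: 0.491
grasp_force: 0.0
time_s: 61.12
eef_pos: [0.6412, 0.029, 0.0411]
eef_rot: [-0.0, 1.0, 0.006, 0.001]
wrist_force: [-0.2, 1.3, 7.4]
opening: 0.191
grasp_force: 60.7
time_s: 61.88
eef_pos: [0.6405, 0.0287, 0.1303]
eef_rot: [0.0, 1.0, 0.006, 0.001]
wrist_force: [-0.2, -0.1, -4.4]
opening: 0.189
grasp_force: 59.6
```

```bash
python3 -m handwheel '[[[-0.15,-0.1,0,0],[-0.35,-0.25,0,0],[-0.55,-0.45,0,0.02],[-0.75,-0.65,0,0.03],[-0.877,-0.85,0,0.03],[-0.877,-1,0,0.03],[-0.877,-1,0,0.03],[-0.877,-1,0,0.03]]]' && python3 -m handwheel '[[[0,-0.15,0,0],[0,-0.25,0.12,0],[0,-0.25,0.28,0],[0,-0.25,0.43,0],[0,-0.25,0.55,0],[0,-0.25,0.63,0],[0,-0.25,0.68,0],[0,-0.25,0.7,0],[0,-0.25,0.705,0],[0,-0.25,0.705,0]]]'
```

```text
time_s: 62.88
eef_pos: [0.4619, 0.2264, 0.1284]
eef_rot: [0.0, 1.0, -0.017, -0.001]
wrist_force: [-0.0, 0.4, -3.0]
opening: 0.189
grasp_force: 59.8
time_s: 64.12
eef_pos: [0.4646, 0.277, -0.0112]
eef_rot: [-0.0, 1.0, -0.017, 0.001]
wrist_force: [-0.5, 0.6, -3.1]
opening: 0.189
grasp_force: 59.9
```

```bash
python3 -m handwheel '[[[0,0,0.008,0],[0,0,0.016,0],[0,0,0.016,0]]]' && python3 -m handwheel '[[[0,0,0,0],[0,0,0,0]]]' 42 && python3 -m handwheel '[[[0,0,-0.25,0],[0,0,-0.5,0],[-0.1,0.1,-0.8,0],[-0.3,0.2,-1,0],[-0.4,0.2,-1,0],[-0.4,0.2,-1,0],[-0.4,0.2,-1,0]]]'
python3 - <<'E'
from chk import *
c=snap("wrist","w21");P=cloud(c).reshape(-1,3);C=c["color"].reshape(-1,3)
print(ctrl.get_obs()["eef_pos"])
m=(P[:,0]>.37)&(P[:,0]<.535)&(P[:,1]>.12)&(P[:,1]<.345)&(C.max(1).astype(int)-C.min(1)<60)&(P[:,2]>.012)&(P[:,2]<.05)
for lo,hi in((.13,.23),(.23,.33)):
    k=P[m&(P[:,1]>lo)&(P[:,1]<hi)];print(len(k),k.min(0),k.max(0),(k.min(0)+k.max(0))/2)
    for x0 in np.arange(.37,.54,.02):
        q=k[(k[:,0]>x0)&(k[:,0]<x0+.02)]
        if len(q):print("  x",round(x0,2),np.percentile(q[:,2],[50,95]))
cv2.imwrite("pics/w21.png",c["color"][:,:,::-1])
E
```

```text
time_s: 64.5
eef_pos: [0.4642, 0.2769, -0.0149]
eef_rot: [-0.0, 1.0, -0.017, 0.0]
wrist_force: [0.1, 0.1, -1.2]
opening: 0.188
grasp_force: 60.1
time_s: 64.75
eef_pos: [0.4644, 0.277, -0.0148]
eef_rot: [-0.0, 1.0, -0.017, 0.0]
wrist_force: [0.3, -0.4, -0.3]
opening: 0.491
grasp_force: 0.0
time_s: 65.62
eef_pos: [0.3832, 0.2396, 0.1847]
eef_rot: [-0.0, 1.0, -0.017, 0.0]
wrist_force: [-1.1, -0.7, 0.8]
opening: 0.489
grasp_force: 0.0
[0.3832 0.2395 0.1845]
4405 [0.3781 0.1572 0.012 ] [0.5278 0.2087 0.0274] [0.4529 0.183  0.0197]
  x 0.37 [0.0238 0.0256]
  x 0.39 [0.0238 0.0256]
  x 0.41 [0.024  0.0257]
  x 0.43 [0.0186 0.0224]
  x 0.45 [0.0186 0.0226]
  x 0.47 [0.0188 0.0224]
  x 0.49 [0.0218 0.0254]
  x 0.51 [0.0243 0.0258]
4315 [0.3811 0.2519 0.012 ] [0.5304 0.3029 0.0267] [0.4557 0.2774 0.0194]
  x 0.37 [0.0238 0.0253]
  x 0.39 [0.0237 0.0255]
  x 0.41 [0.0242 0.0256]
  x 0.43 [0.0196 0.0224]
  x 0.45 [0.0186 0.0222]
  x 0.47 [0.0193 0.0223]
  x 0.49 [0.0212 0.0253]
  x 0.51 [0.0242 0.0256]
  x 0.53 [0.0232 0.0238]
```

View pics/w21.png

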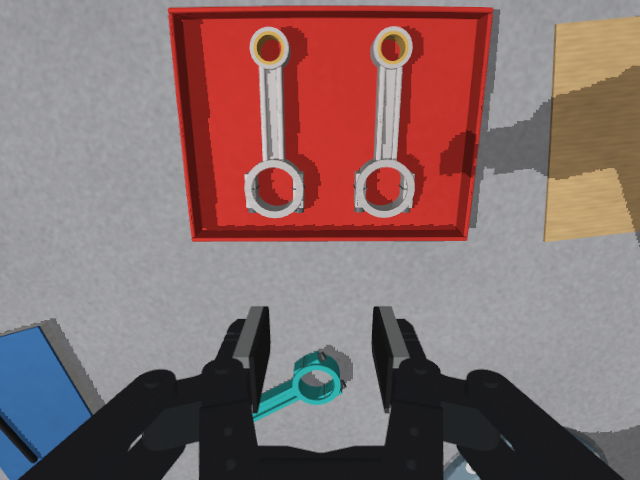

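Both rods lie flat, side by side in the tray, at (270,120) and (390,120). Now the shuttle goes back to the middle nest.

```bash
python3 -m handwheel '[[[0.2,0.15,0,-0.02],[0.4,0.3,0,-0.032],[0.6,0.45,0,-0.032],[0.8,0.6,0,-0.032],[1,0.619,0,-0.032],[1,0.619,0,-0.032],[1,0.619,0,-0.032]]]' 42
```

```text
time_s: 66.55
eef_pos: [0.5777, 0.1091, 0.1835]
eef_rot: [-0.0, 1.0, 0.007, -0.001]
wrist_force: [0.2, 0.2, -0.2]
opening: 0.496
grasp_force: 0.0
```

```bash
python3 -m handwheel '[[[0.065,0.004,0.15,0],[0.065,0.004,0.35,0],[0.065,0.004,0.52,0],[0.065,0.004,0.62,0],[0.065,0.004,0.67,0],[0.065,0.004,0.67,0]]]' && python3 -m handwheel '[[[0,0,0,0],[0,0,0,0],[0,0,0,0],[0,0,0,0]]]' 5 && python3 -m handwheel '[[[0,0.03,0,0],[0,0.08,0,0],[0,0.16,0,0],[0,0.24,0,0],[0,0.32,0,0],[0,0.4,0,0],[0,0.47,0,0],[0,0.52,0,0],[0,0.536,0,0],[0,0.536,0,0]]]' && python3 -m handwheel '[[[0,0,0,0],[0,0,0,0],[0,0,0,0]]]' 42 && python3 -m handwheel '[[[0,0,-0.3,0],[-0.2,0.2,-0.6,0],[-0.4,0.4,-0.8,0],[-0.5,0.5,-1,0],[-0.5,0.5,-1,0],[-0.5,0.5,-1,0],[-0.5,0.5,-1,0]]]'
python3 - <<'E'
from line import *;from chk import *
c=snap("wrist","w22");lines(c);grip(c,0)
for n in("scene","side"):
    c=snap(n,"z_"+n);P=cloud(c).reshape(-1,3);k=P[(np.hypot(P[:,0]-.6945,P[:,1]+.141)<.012)&(P[:,2]>.24)];print("ram top",np.percentile(k[:,2],95))
    k=P[(np.linalg.norm(P-[.5567,-.213,.3],axis=1)<.02)];print("ball",len(k),(k.min(0)+k.max(0))/2)
E
```

```text
time_s: 67.3
eef_pos: [0.5913, 0.1086, 0.051]
eef_rot: [0.0, 1.0, 0.007, -0.0]
wrist_force: [-0.2, -0.2, -0.1]
opening: 0.491
grasp_force: 0.0
time_s: 67.8
eef_pos: [0.5925, 0.1086, 0.0525]
eef_rot: [-0.0, 1.0, 0.007, 0.001]
wrist_force: [-1.1, 0.8, 5.6]
opening: 0.177
grasp_force: 60.2
time_s: 69.05
eef_pos: [0.594, 0.001, 0.0525]
eef_rot: [0.0, 1.0, 0.007, 0.001]
wrist_force: [-1.1, 0.4, 6.2]
opening: 0.179
grasp_force: 60.4
time_s: 69.42
eef_pos: [0.5928, 0.0013, 0.0508]
eef_rot: [-0.0, 1.0, 0.007, -0.0]
wrist_force: [-0.6, 0.5, 0.1]
opening: 0.49
grasp_force: 0.0
time_s: 70.3
eef_pos: [0.494, -0.0992, 0.2491]
eef_rot: [-0.001, 1.0, 0.007, -0.001]
wrist_force: [-0.6, -0.2, 0.3]
opening: 0.491
grasp_force: 0.0
lines [(-0.219, 13), (-0.2105, 16), (-0.144, 15), (-0.0785, 12), (-0.045, 17)]
ptr profile peak -0.13999999999999999 [143. 142. 141. 140. 140. 139. 178. 199. 189. 189. 199. 151. 136. 141.
 140. 140. 140. 141.]
ptr 157 [ 0.5286 -0.1435  0.0648]
grip 551 [ 0.5925 -0.0013  0.1031]
ram top 0.3062903543501254
ball 78 [ 0.5598 -0.2094  0.3047]
ram top 0.3065745496636652
ball 78 [ 0.5574 -0.2146  0.3034]
```

```bash
python3 -c "
from bench import ctrl
print(ctrl.hand_in())"
```

```text
the job is handed in; nothing more can be done
None
```

I handed the job in, and it returned no verdict: by my measurements both rods' bushes are flush and the rods lie flat side by side in the tray, with the lever at rest and the empty shuttle's middle nest about 1 mm from the pointer.

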